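# Close the tea canister with its lid

## Task

Close the open canister with the larger of the two lids: take it from its stand, lay it flat on the cork mat, knob up, and let go; then take it by the knob and set it loosely on the canister's mouth, on the raised rubber seal. Press it down until it is fully home and level all round: the seal is stiffer on one side, so check, and press again wherever the lid still stands high. Leave the smaller lid, the full canisters and the crockery where they are.

Things in the scene. Friction and masses are not known exactly. Their poses are not given: they have to be found in the camera images.
- lid: Larger lid, white ceramic, 0.22 to 0.37 kg, round about its z. Origin: centre of the plug's underside; z runs through the knob. Along z: plug radius 41.5 mm from 0 to 16 mm (tapering to 37.5 mm in its lowest 10 mm), flange disc radius 58 mm from 16 to 28 mm (12 mm thick), black knob from 28 to 66 mm. Flat and knob up it rests on the plug's underside.
- lid_seat (a point): Centre of the underside of the larger lid's flange, 16 mm up the lid's z; axes as the lid's. The flange underside is bare from radius 41.5 to 58 mm, so the edge can be pinched 12 mm deep. Held tilted 45 degrees or so, knob side up, low edge on the mat, the lid falls flat when released.
- lid_knob (a point): Centre of the knob's grip part (radius 15 mm, 45 to 61 mm up the lid's z; the stem below has radius 8 mm), 53 mm up the lid's z; axes as the lid's.
- mat: Thin cork mat fixed on the counter, 190 x 210 x 3 mm (its x, y, z), in front of the robot. Origin: centre of its underside, on the counter. The counter around it is clear out to the canister and stands.
- canister: Open white canister, fixed, round, outer radius 54 mm, 110 mm high, mouth radius 45 mm (3 mm play round the plug). Origin: centre of its underside; z up. On top of its wall a black rubber seal, mean radius 50 mm, first stands 5 to 7 mm above the rim, in four 90 degree arcs that slide down into the wall when pressed and stay down: about 5 N for three arcs, 14 N for one, on an unknown side.
- canister_rim (a point): Centre of the mouth at the height of the hard ceramic rim, 110 mm above the canister's origin; z up. The lid's flange rests first on the seal; it is home on the rim when lid_seat is here. Pressed at the middle with 23 N it often stays high over the stiff arc; 23 N on the flange's top, 34 mm from the middle on that side, drives it home.
- stand: Fixed easel of the larger lid: foot 110 x 96 x 12 mm, steel bars. Origin: centre of the foot's underside; z up. The lid stands on edge on two pegs, its top leaning 15 degrees to the stand's +x, plug side to -x, knob to +x and shut in between two bars 30 mm either side of the middle, 108 mm high. Its upper edge, 136 mm above the counter, is free.
- stand_small: An equal easel that holds the smaller lid; same axes.
- lid_small: Smaller lid, same shape but 92 mm across (plug radius 33 mm), on the other easel. Axes and origin as the larger lid's. To be left alone.
- full_a: Closed white canister, 104 mm across, 186 mm high, loose, at the back. Origin: centre of its underside. Leave it.
- full_b: Closed white canister, 87 mm across, 166 mm high, loose, at the back. Origin: centre of its underside. Leave it.
- bowl: Small white bowl, 110 mm across, 40 mm high, loose, at the back. Origin: centre of its underside. Leave it.
- mug: Terracotta mug, 80 mm across, 85 mm high, loose, front left. Origin: centre of its underside. Leave it.
- jar: Amber glass jar, 72 mm across, 100 mm high, loose, front right. Origin: centre of its underside. Leave it.
Things that resemble listed ones, but are neither listed nor needed, are in the scene too. Leave any yellow look-alike of the lid alone. What is shaped like the canister but purple is not meant.

How it is judged (in metres and radians):
On the way, in this order (a step that is already met when the one before it is completed fails the run):
1. the larger lid lies flat on the cork mat, knob up, let go (z of lid in the frame of mat below 0.008 m and horizontal distance between lid and mat below 0.08 m and angle between lid's own z axis and vertical below 0.1 rad and contact force between the fingers and lid below 0.2 N and linear speed of lid below 0.02 m/s), for 0.2 s.
2. the lid lies loosely on the raised seal, its plug in the canister's mouth (horizontal distance between lid_seat and canister_rim below 0.006 m and z of lid_seat in the frame of canister_rim between 0.003 and 0.01 m), for 0.1 s.
At the end, for the whole second after the job is handed in: The larger lid is on the canister, its flange within 1.5 mm of the rim at the centre, level within 0.03 rad (1.7 degrees), centred within 5 mm, and at rest (horizontal distance between lid_seat and canister_rim below 0.005 m and z of lid_seat in the frame of canister_rim between -0.004 and 0.0015 m and angle between lid's own z axis and vertical below 0.03 rad and linear speed of lid below 0.01 m/s); the robot touches nothing.
It fails at once if the smaller lid is moved by more than 30 mm (distance of lid_small from where it was at the start of the episode above 0.03 m).
It fails at once if a closed canister, the bowl, the mug or the jar is moved by more than 30 mm (distance of any of full_a, full_b, bowl, mug, jar from where it was at the start of the episode above 0.03 m).
It also fails if it takes over 72 s, if anything falls off the work surface, if the arm or the gripper's body presses on something with over 40 N, if the wrist force passes 120 N, or if a joint passes its speed limit or range.

## Robot

A 6-joint arm with a two-finger parallel gripper is mounted at the origin on the work surface. World frame = base frame: x ahead of the robot, y to its left, z up, the work surface at z = 0. Lengths are in m, angles in degrees, forces in N, time in s.
With the tool pointing down it reaches from about 0.4 to 0.825 m from the base axis. Payload 7 kg.
Tool frame: the origin (TCP) lies midway between the tips of the shut fingers; the grasp point (between the pads) lies 19 mm behind it (r.grip_depth is the distance from the TCP to the grasp point, in m); z points along the fingers, y is the line along which they close (so a half turn about z gives the same grasp; the last joint's range is limited). The gripper opens to 88 mm and grips with 3 to 60 N. Pads are 19 mm wide; open, the fingers measure 130 mm over their backs; the gripper's body (78 mm by 193 mm) begins 47 mm behind the grasp point.
Start: joints at [86.637, 20.546, 0.682, 0, -70.136, -16.507], TCP at [0.229, 0.635, 0.187] pointing down, gripper open.
Joint ranges: [-176.03, 176.03], [-82.01, 121.73], [-58.28, 71.71], [-173.87, 95.51], [-174.79, -0.11], [-173.66, 173.66]. Speed limits (degrees/s): [136.94, 136.94, 172.46, 180, 180, 180].

## Interface

Orientations are given as [roll, pitch, yaw] about the fixed x, y, z axes, in that order (R = Rz(yaw) Ry(pitch) Rx(roll)).
In Python, from plant import r, capture, close_job, search_frame, outline_of gives the robot as it stands.
- The arm moves only by the shell command python3 -m creep 'ROWS' [FORCE]. ROWS is JSON, a list of rows, each a list of 7 numbers: the finger opening in mm, from 0 to 87.6, then the shift along the world's x, y, z in units of 25 mm (1.0 is 25 mm), then the turn, a rotation vector about the world's x, y, z in degrees. In form: [[hand, x, y, z, ax, ay, az], ...]. A call has 1 to 8 rows; each row shifts and turns the commanded pose from where the row before left it; what a row does not reach is not made up. A row lasts 1/12 s, in which the tool goes at most 41.7 mm and 7.16 degrees, less where a joint would pass 70% of its speed; a pose out of reach is approached as far as the arm can. A call is refused whole if a number of a shift passes 1 or a number of a turn 7.16, either way. A call with a gripper value outside its range is refused whole. The fingers move at their own pace and stop on an object; FORCE is the grip in N (left out, the last holds). Time passes only in rows, so rows that do not move let the fingers close. It gives the time, the measured TCP pose, the force, the opening and the grip force at its end, in the units of the state.
- r.get_state(): the state, without advancing time (a new reading comes with each control period).
- capture(name): name is "scene" or "side" or "wrist"; returns a dict with "frame" (420x560x3 uint8, red, green, blue), "K" (3x3 intrinsics, pixels), "origin" and "rotation" of the camera in the world. Camera axes: x right, y down, z forward; pixel columns grow to the right and rows downward; lengths in m; the calibration is good to about 2 mm. A picture is of the moment at which its call begins. There is no depth.
- close_job(): hands the job in; it is judged then, once.
Trained networks look in a picture, given as the dict that the camera call returned (one of the last four; its "shot" number tells which), for a name from the list of things; names that differ only in an ending like _2 or _b are one class to them, and where a whole thing is asked for, a point or a joint stands for the part that bears it (a point fixed in the world has none). Each returns a list of dicts, best first, with "conf" (0 to 1); they miss things now and then, are a little off and sometimes report something else, mostly with a low value. They report only what shows in the picture. A call takes as long as a camera call. They do not tell look-alikes from the thing itself.
- search_frame(picture, target): "bbox" ([left, top, right, bottom] in pixels, round what is visible of it).
- outline_of(picture, target): "region" (420x560 bool, what is visible of it) and "bbox" ([left, top, right, bottom] in pixels, round what is visible of it).
The state is a dict: "time_s": time; "joints": joint angles; "qd": joint speeds; "joint_torque": joint torques, N m; "tcp_pos": TCP position; "eef_rot": TCP orientation; "contact_force": force on the tool from outside, world axes, zero at the start; "moment": the same for the moment, N m; "gripper_width": finger opening in m; "gripper_force": force on a finger pad.
Only numpy, scipy, OpenCV 4.12 (cv2) and the standard library are available. Lean on these libraries where they do the work, as an engineer would, in place of code of your own. Each camera call takes 0.05 s, during which the arm holds its last target. There are 200 camera calls.

## Working session

There is one attempt and no reset: what is moved stays moved. The work goes in short steps, Python scripts to look and compute and a shell command to move; the robot and the scene stay as the last step left them, time stands still between calls to the robot, and variables do not carry over. Pictures are saved under pics/ and viewed, at most 10 in all, crops included, and the job is handed in when it is done.

```bash
ls; mkdir -p pics; python3 - <<'E'
from plant import *
import cv2,numpy as np
for n in ["scene","side"]:
    c=capture(n); cv2.imwrite(f"pics/{n}0.png",c["frame"][...,::-1])
    print(n,c["K"].round(1).tolist(),c["origin"],np.round(c["rotation"],3).tolist())
    for t in ["lid","mat","canister","stand","full_a","bowl","mug","jar"]:
        print(t,[(np.round(d["bbox"]).tolist(),round(d["conf"],2)) for d in search_frame(c,t)])
s=r.get_state();print(s)
E
```

```text
pics
scene [[504.9, 0.0, 277.5], [0.0, 504.9, 210.7], [0.0, 0.0, 1.0]] [1.47701971 0.14774994 1.30895104] [-142.663, 0.982, 99.161]
lid [([179.0, 214.0, 215.0, 242.0], 0.88), ([136.0, 200.0, 174.0, 228.0], 0.64)]
mat [([236.0, 178.0, 300.0, 219.0], 0.64), ([181.0, 214.0, 215.0, 240.0], 0.31)]
canister [([316.0, 188.0, 350.0, 234.0], 0.96), ([262.0, 216.0, 304.0, 264.0], 0.82)]
stand [([179.0, 220.0, 221.0, 260.0], 0.9)]
full_a [([302.0, 246.0, 343.0, 306.0], 0.85), ([176.0, 224.0, 221.0, 262.0], 0.53), ([235.0, 177.0, 298.0, 217.0], 0.27)]
bowl [([259.0, 264.0, 295.0, 296.0], 0.75)]
mug [([389.0, 180.0, 422.0, 214.0], 0.92), ([179.0, 225.0, 223.0, 260.0], 0.56)]
jar [([180.0, 152.0, 199.0, 186.0], 0.81)]
side [[412.8, 0.0, 280.9], [0.0, 412.8, 207.3], [0.0, 0.0, 1.0]] [0.43778958 0.59215886 0.82792546] [-139.549, 0.209, -166.396]
lid [([262.0, 121.0, 291.0, 164.0], 0.96)]
mat [([304.0, 193.0, 384.0, 266.0], 0.81)]
canister [([231.0, 186.0, 276.0, 250.0], 0.87), ([277.0, 244.0, 332.0, 318.0], 0.75), ([356.0, 121.0, 388.0, 164.0], 0.68)]
stand [([257.0, 150.0, 300.0, 177.0], 0.84)]
ful
[... 235 characters left out ...]
5.0], 0.82)]
{'time_s': 0.9, 'joints': array([ 8.66374064e+01,  2.05464590e+01,  6.82212478e-01, -7.90090493e-04,
       -7.01328281e+01, -1.65052915e+01]), 'qd': array([ 0.04732692,  0.09056749,  0.01943906,  0.00306564,  0.01484623,
       -0.04356681]), 'joint_torque': array([-1.28035852e-03, -5.82359648e+01,  2.93283123e+01,  7.00271130e+00,
        1.23073929e-02, -1.90556699e-05]), 'tcp_pos': array([0.22942438, 0.63481412, 0.18715957]), 'eef_rot': array([-1.79997406e+02,  1.54357611e-03, -1.98681536e+01]), 'contact_force': array([-0.12720178, -0.73738998,  0.22614881]), 'moment': array([ 0.00225069,  0.01023106, -0.02144889]), 'gripper_force': 0.0, 'gripper_width': 0.08772850847713924}
```

```bash
python3 - <<'E'
import cv2
a=cv2.imread("pics/scene0.png")[140:315,120:430]; cv2.imwrite("pics/s1.png",cv2.resize(a,(797,450),interpolation=cv2.INTER_CUBIC))
E
```

```text
(no output)
```

View pics/s1.png

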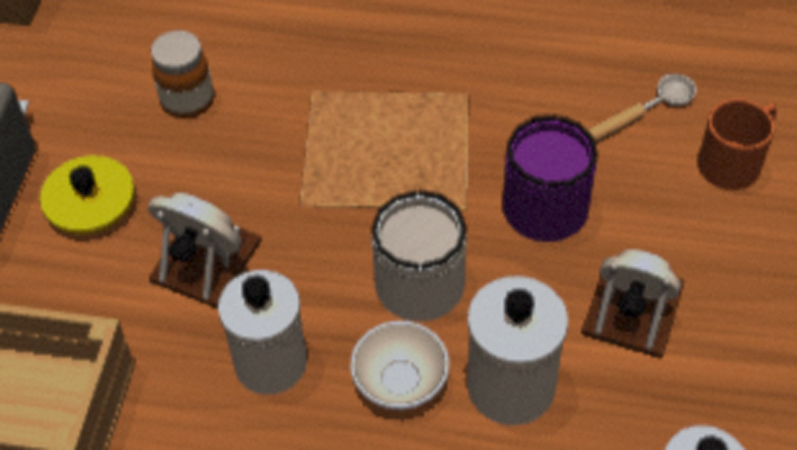

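View pics/side0.png

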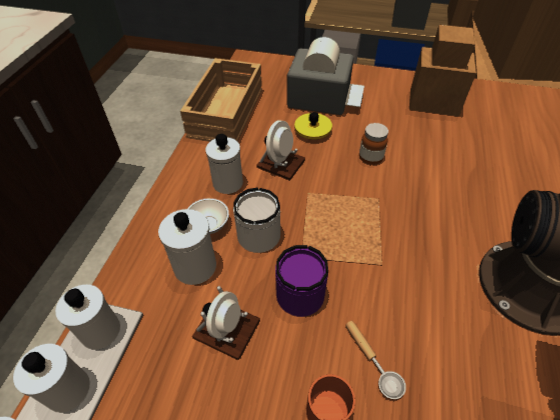

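```bash
cat > h.py <<'E'
import numpy as np,cv2
from scipy.spatial.transform import Rotation as R
from scipy.optimize import least_squares
from plant import *
def proj(c,P):
    P=np.atleast_2d(P); q=(P-c["origin"])@R.from_euler("xyz",c["rotation"],degrees=True).as_matrix()
    p=q@c["K"].T; return p[:,:2]/p[:,2:]
def at(c,uv,z):
    uv=np.atleast_2d(uv).astype(float); d=np.c_[uv,np.ones(len(uv))]@np.linalg.inv(c["K"]).T@R.from_euler("xyz",c["rotation"],degrees=True).as_matrix().T
    return c["origin"]+d*((z-c["origin"][2])/d[:,2:])
def circ(x,y,z,r,n=72):
    t=np.linspace(0,2*np.pi,n); return np.c_[x+r*np.cos(t),y+r*np.sin(t),0*t+z]
E
python3 - <<'E'
from h import *
import pickle
s=capture("scene");d=capture("side")
pickle.dump((s,d),open("c0.pkl","wb"))
for nm,c in (("scene",s),("side",d)):
    for t in ["mat","canister","bowl","full_a","mug","jar","stand","lid"]:
        for o in outline_of(c,t)[:3]:
            if o["conf"]<.5: continue
            m=o["region"]; v,u=np.nonzero(m); print(nm,t,round(o["conf"],2),[int(k) for k in o["bbox"]],at(c,[u.mean(),v.mean()],0)[0,:2].round(3), at(c,[u.mean(),v.mean()],.07)[0,:2].round(3))
def crop(c,x,y,w,h): return cv2.resize(c["frame"][y:y+h,x:x+w,::-1],(400,300),interpolation=cv2.INTER_CUBIC)
im=np.vstack([np.hstack([crop(s,170,205,64,48),crop(s,340,230,64,48)]),np.hstack([crop(d,248,115,72,54),crop(d,186,284,80,75)])])
cv2.imwrite("pics/easels.png",im)
E
```

```text
scene mat 0.89 [234, 175, 298, 217] [ 0.441 -0.07 ] [ 0.497 -0.059]
scene canister 0.71 [314, 185, 350, 231] [0.46  0.145] [0.514 0.145]
scene canister 0.63 [262, 215, 302, 263] [0.601 0.   ] [0.648 0.008]
scene bowl 0.8 [256, 266, 294, 295] [ 0.754 -0.   ] [0.792 0.007]
scene bowl 0.72 [392, 181, 420, 214] [0.367 0.377] [0.427 0.365]
scene full_a 0.62 [303, 248, 341, 307] [0.714 0.13 ] [0.755 0.131]
scene full_a 0.57 [206, 245, 238, 295] [ 0.734 -0.163] [ 0.774 -0.146]
scene mug 0.75 [390, 178, 421, 214] [0.369 0.378] [0.428 0.365]
scene jar 0.72 [178, 151, 200, 184] [ 0.357 -0.365] [ 0.417 -0.338]
scene stand 0.9 [179, 224, 222, 260] [ 0.657 -0.257] [ 0.701 -0.235]
scene lid 0.78 [137, 202, 175, 229] [ 0.571 -0.43 ] [ 0.619 -0.399]
scene lid 0.68 [180, 215, 213, 241] [ 0.598 -0.281] [ 0.645 -0.259]
side mat 0.92 [305, 195, 382, 265] [ 0.437 -0.065] [ 0.437 -0.009]
side canister 0.98 [232, 184, 276, 251] [ 0.657 -0.038] [0.639 0.015]
side canister 0.57 [275, 243, 327, 316] [0.512 0.108] [0.506 0.149]
side bowl 0.94 [187, 202, 230, 233] [ 0.778 -0.035] [0.749 0.018]
side full_a 0.83 [205, 131, 239, 192] [ 0.806 -0.216] [ 0.775 -0.147]
side full_a 0.74 [161, 209, 215, 284] [0.798 0.08 ] [0.768 0.123]
side mug 0.96 [305, 378, 356, 418] [0.405 0.347] [0.408 0.368]
side jar 0.94 [357, 120, 387, 164] [ 0.395 -0.407] [ 0.399 -0.323]
side stand 0.62 [254, 151, 303, 180] [ 0.644 -0.25 ] [ 0.626 -0.178]
side lid 0.59 [294, 113, 329, 140] [ 0.588 -0.447] [ 0.575 -0.359]
```

View pics/easels.png

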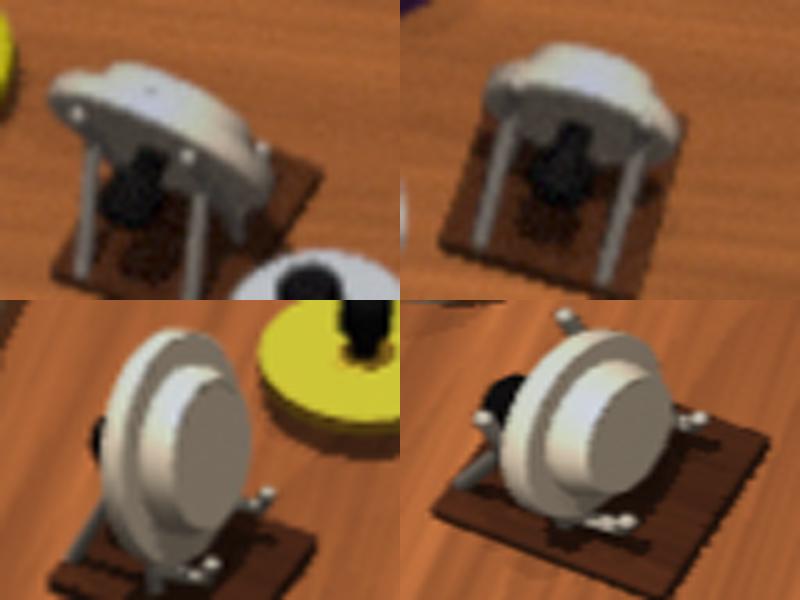

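```bash
cat > fit.py <<'E'
from h import *
import pickle
s,d=pickle.load(open("c0.pkl","rb"))
print("scene",at(s,[[221.5,232],[178.3,248],[201.7,257.4]],.012)[:,:2].round(3).tolist())
print("side",at(d,[[305,157.5],[257.5,164],[291,176]],.012)[:,:2].round(3).tolist())
# canister: seal top circle, mat
for c,b in((s,[262,215,303,263]),(d,[232,185,276,250])):
    def f(p,r=.054):
        q=np.vstack([proj(c,circ(p[0],p[1],0,r)),proj(c,circ(p[0],p[1],.115,.0535))]); return np.r_[q.min(0),q.max(0)]-b
    o=least_squares(f,[.64,.01]); print("can",o.x.round(4),o.fun.round(1))
m=cv2.inRange(cv2.cvtColor(s["frame"],cv2.COLOR_RGB2HSV),(0,0,0),(255,255,255))
for c,b in((s,[235,176,299,218]),(d,[305,194,382,265.5])):
    def g(p):
        cs,sn=np.cos(p[2]),np.sin(p[2]);q=np.array([[a*.095*cs-e*.105*sn+p[0],a*.095*sn+e*.105*cs+p[1],.003] for a in(-1,1) for e in(-1,1)]);q=proj(c,q);return np.r_[q.min(0),q.max(0)]-b
    o=least_squares(g,[.44,-.07,0]); print("mat",o.x.round(3),o.fun.round(1))
E
python3 fit.py
```

```text
scene [[0.612, -0.192], [0.69, -0.31], [0.713, -0.231]]
side [[0.581, -0.284], [0.707, -0.226], [0.604, -0.201]]
can [0.6411 0.0068] [ 2.  -1.7 -2.   1.7]
can [6.477e-01 4.000e-04] [-1.6 -0.   1.7 -0.1]
mat [ 0.441 -0.075  0.145] [-0.6 -1.4  0.6  1.1]
mat [ 0.438 -0.064  0.142] [-2.  -0.2  2.  -0.1]
```

```bash
cat > fit2.py <<'E'
from h import *
import pickle
from scipy.optimize import minimize
s,d=pickle.load(open("c0.pkl","rb"))
def masks(c,box):
    hsv=cv2.cvtColor(c["frame"],cv2.COLOR_RGB2HSV); m=((hsv[...,1]<75)&(hsv[...,2]>70)).astype(np.uint8)
    z=np.zeros_like(m); x0,y0,x1,y1=box; z[y0:y1,x0:x1]=m[y0:y1,x0:x1]
    n,l,st,_=cv2.connectedComponentsWithStats(z); return (l==1+st[1:,4].argmax()).astype(np.uint8)
M=masks(d,[258,116,295,170])
print(M.sum(),np.argwhere(M).min(0)[::-1],np.argwhere(M).max(0)[::-1])
S=4
def lidpts(p):
    x,y,yaw=p; a,b=np.cos(yaw),np.sin(yaw); t=np.radians(15)
    ax=np.array([a*np.cos(t),b*np.cos(t),-np.sin(t)]);u=np.array([a*np.sin(t),b*np.sin(t),np.cos(t)]);v=np.cross(ax,u)
    th=np.linspace(0,2*np.pi,60)[:,None]; o=np.array([x,y,.080])
    return np.vstack([o+k*ax+r*(np.cos(th)*u+np.sin(th)*v) for k,r in((0,.058),(.012,.058),(-.016,.0375),(-.006,.0415))])
def sil(c,p):
    h=cv2.convexHull(proj(c,lidpts(p)).astype(np.float32)); z=np.zeros((420*S,560*S),np.uint8)
    cv2.fillPoly(z,[np.round((h+.5)*S-.5).astype(np.int32)],1); return z
Ms=cv2.resize(M,None,fx=S,fy=S,interpolation=cv2.INTER_NEAREST)
def cost(p):
    z=sil(d,p); return 1-(z&Ms).sum()/(z|Ms).sum()
o=minimize(cost,[.65,-.26,-.3],method="Nelder-Mead",options=dict(initial_simplex=[[.65,-.26,-.3],[.67,-.26,-.3],[.65,-.24,-.3],[.65,-.26,-.1]],xatol=1e-4))
print(o.x.round(4),np.degrees(o.x[2]),o.fun)
p=o.x
for k,(c,b) in enumerate(((s,(170,205)),(d,(248,118)))):
    im=c["frame"][b[1]:b[1]+56,b[0]:b[0]+64,::-1]; im=cv2.resize(im,None,fx=6,fy=6,interpolation=cv2.INTER_CUBIC)
    q=lidpts(p); 
    for i in range(0,4):
        cv2.polylines(im,[np.round((proj(c,q[i*60:i*60+60])-b+.5)*6).astype(np.int32)],False,(0,0,255) if i<2 else (0,200,0),1)
    out=im if k==0 else np.hstack([out,im])
cv2.imwrite("pics/ov.png",out)
E
python3 fit2.py
```

```text
890 [266 121] [294 165]
[ 0.647  -0.2575 -0.2056] -11.7795962988233 0.09124991631519042
```

View pics/ov.png

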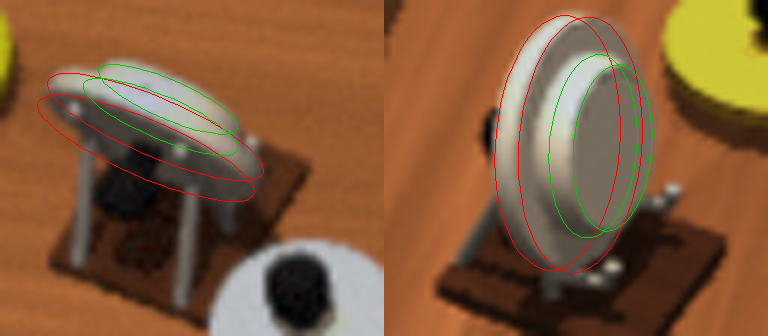

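The larger lid is on the right-hand easel: side view (280,143), where its edge hides the bars, and scene (197,228). Things it could be confused with:
- small lid, scene (369,248)
- yellow lid, scene (155,214)
- lids of the full canisters, scene (220,270) and (322,262)

The overlay of the 116 mm lid model fits, so I'm starting the move.

```bash
A='[87,0.48,-1,0,0,0,-2.36]'; 
python3 -m creep '[[87,0.48,-1,1,0,0,-2.36],[87,0.48,-1,1,0,0,-2.36],[87,0.48,-1,1,0,0,-2.36],[87,0.48,-1,1,0,0,-2.36],[87,0.48,-1,1,0,0,-2.36],[87,0.48,-1,0,0,0,-2.36],[87,0.48,-1,0,0,0,-2.36],[87,0.48,-1,0,0,0,-2.36]]' 20
python3 -m creep '[[87,0.48,-1,0,0,0,-2.36],[87,0.48,-1,0,0,0,-2.36],[87,0.48,-1,0,0,0,-2.36],[87,0.48,-1,0,0,0,-2.36],[87,0.48,-1,0,0,0,-2.36],[87,0.48,-1,0,0,0,-2.36],[87,0.48,-1,0,0,0,-2.36],[87,0.48,-1,0,0,0,-2.36]]'
python3 -m creep '[[87,0.48,-1,0,0,0,-2.36],[87,0.48,-1,0,0,0,-2.36],[87,0.48,-1,0,0,0,-2.36],[87,0.48,-1,0,0,0,-2.36],[87,0.48,-1,0,0,0,-2.36],[87,0.48,-1,0,0,0,-2.36],[87,0.48,-1,0,0,0,-2.36],[87,0.48,-1,0,0,0,-2.36]]'
python3 -m creep '[[87,0.48,-1,0,0,0,-2.36],[87,0.48,-1,0,0,0,-2.36],[87,0.48,-1,0,0,0,-2.36],[87,0.48,-1,0,0,0,-2.36],[87,0.48,-1,0,0,0,-2.36],[87,0.48,-1,0,0,0,-2.36],[87,0.48,-1,0,0,0,-2.36],[87,0.48,-1,0,0,0,-2.36]]'
```

```text
time_s: 2.47
tcp_pos: [0.3258, 0.4337, 0.3129]
eef_rot: [-179.9, 0.0, -38.9]
contact_force: [-0.6, 0.0, -0.1]
gripper_width: 0.087
gripper_force: 0.0
time_s: 3.13
tcp_pos: [0.4217, 0.2335, 0.3125]
eef_rot: [-180.0, 0.0, -57.7]
contact_force: [1.0, -0.2, 0.2]
gripper_width: 0.0871
gripper_force: 0.0
time_s: 3.8
tcp_pos: [0.5178, 0.0334, 0.3124]
eef_rot: [-180.0, 0.0, -76.6]
contact_force: [0.2, 0.3, 0.2]
gripper_width: 0.0871
gripper_force: 0.0
time_s: 4.47
tcp_pos: [0.6138, -0.1666, 0.3122]
eef_rot: [-180.0, 0.0, -95.5]
contact_force: [0.3, 1.3, 1.2]
gripper_width: 0.087
gripper_force: 0.0
```

```bash

python3 -m creep '[[87,0.48,-0.95,0,0,0,-2.4],[87,0.48,-0.95,0,0,0,-2.4],[87,0.48,-0.95,-0.4,2,7,-2.4],[87,0.48,-0.95,-0.4,2,7,-2.4],[87,0,0,0,0,0,0]]'
python3 - <<'E'
from h import *
import pickle
s=r.get_state();print(s["tcp_pos"],s["eef_rot"],s["joints"].round(1))
w=capture("wrist");d=capture("side");sc=capture("scene");pickle.dump((sc,d,w),open("c1.pkl","wb"))
print(w["origin"],w["rotation"],w["K"][0,0])
for t in("lid","stand"):print(t,[(np.round(o["bbox"]),round(o["conf"],2)) for o in search_frame(w,t)])
im=w["frame"][...,::-1].copy()
cv2.imwrite("pics/w1.png",im)
E
```

```text
time_s: 4.88
tcp_pos: [0.6658, -0.2639, 0.2665]
eef_rot: [164.3, 0.6, -105.1]
contact_force: [9.5, -0.7, -26.1]
gripper_width: 0.0869
gripper_force: 0.0
[ 0.66578743 -0.2638854   0.26647127] [ 164.29908929    0.59233458 -105.08473257] [  -7.7   34.8   32.9   -2.6 -103.6   -7.6]
[ 0.69771498 -0.34719634  0.45575231] [164.2772584  -15.69763541 165.08934034] 327.15575099054996
lid [(array([209.,   1., 303.,  80.]), 0.81), (array([210., 124., 273., 228.]), 0.74)]
stand [(array([205., 132., 284., 211.]), 0.92), (array([263., 294., 342., 325.]), 0.33)]
```

View pics/w1.png

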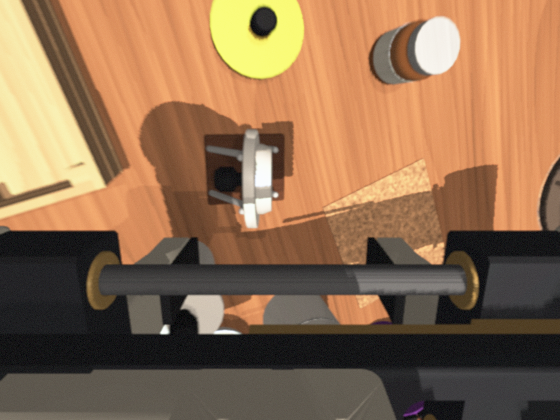

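The wrist view shows the larger lid edge-on: flange band at column 243–259, rows 129–228, knob to the left at (227,180), yellow lid at (260,30). Next I refine the lid pose from this view.

```bash
cat > fit3.py <<'E'
from h import *
import pickle
exec(open("fit2.py").read().split("S=4")[1].split("def sil")[0].join(["",""]) ) if 0 else None
src=open("fit2.py").read(); exec(src[src.index("def lidpts"):src.index("def sil")])
_,d,w=pickle.load(open("c1.pkl","rb"))
hsv=cv2.cvtColor(w["frame"],cv2.COLOR_RGB2HSV); m=((hsv[...,1]<60)&(hsv[...,2]>90)).astype(np.uint8)[115:240,235:285]
n,l,st,_=cv2.connectedComponentsWithStats(m); k=1+st[1:,4].argmax(); mm=(l==k)
print("blob",st[k]+[235,115,0,0,0])
for v in (132,136,145,160,180,200,215,222,226): 
    u=np.nonzero(mm[v-115])[0]; print(v,(u.min()+235,u.max()+235) if len(u) else None, end=" ")
def f(p):
    q=lidpts(p); a=proj(w,q); fl=a[:120]; 
    return fl[:,1].min(),fl[:,1].max(),fl[:,0].min(),a[:,0].max()
print()
for p in ([.647,-.2575,-.2056],[.647,-.2575,-.28],[.650,-.2575,-.28],[.647,-.2545,-.28]): print(p,np.round(f(p),1))
im=cv2.resize(w["frame"][115:240,190:300,::-1],None,fx=5,fy=5,interpolation=cv2.INTER_CUBIC)
t=np.array([129.,228.3,242.5,272.5])
for psi in (-.2,-.24,-.28,-.32):
    o=least_squares(lambda x:np.array(f([x[0],x[1],psi]))-t,[.647,-.257]); print(psi,o.x.round(4),o.fun.round(1))
E
python3 fit3.py
```

```text
blob [ 235  130   44   98 2609]
132 (np.int64(246), np.int64(257)) 136 (np.int64(244), np.int64(258)) 145 (np.int64(243), np.int64(266)) 160 (np.int64(239), np.int64(271)) 180 (np.int64(242), np.int64(271)) 200 (np.int64(235), np.int64(271)) 215 (np.int64(244), np.int64(258)) 222 (np.int64(246), np.int64(257)) 226 (np.int64(247), np.int64(256)) 
[0.647, -0.2575, -0.2056] [125.8 225.7 237.5 270.5]
[0.647, -0.2575, -0.28] [125.5 225.2 239.1 269.3]
[0.65, -0.2575, -0.28] [126.2 226.  236.2 267.1]
[0.647, -0.2545, -0.28] [128.1 227.4 239.9 269.9]
-0.2 [ 0.644  -0.2529] [ 0.   0.  -1.1  1.4]
-0.24 [ 0.6443 -0.2528] [ 0.1 -0.1 -0.1  0.2]
-0.28 [ 0.6445 -0.2526] [ 0.1 -0.1  0.3 -0.4]
-0.32 [ 0.645  -0.2525] [-0.   0.  -0.2  0.3]
```

```bash

python3 -m creep '[[50,0.41,0,-0.94,0,0,0],[50,0.41,0,-0.94,0,0,0],[50,-0.2,0.05,-0.75,0,-0.6,0],[50,-0.2,0.05,-0.75,0,0,0],[50,-0.2,0.05,-0.7,0,0,0],[50,0,0,0,0,0,0]]'
python3 - <<'E'
from h import *
w=capture("wrist");print(r.get_state()["tcp_pos"],r.get_state()["eef_rot"])
cv2.imwrite("pics/w2.png",w["frame"][60:330,100:480,::-1])
E
```

```text
time_s: 5.63
tcp_pos: [0.6646, -0.2542, 0.1949]
eef_rot: [167.6, 1.1, -104.6]
contact_force: [1.2, 0.2, 0.2]
gripper_width: 0.0538
gripper_force: 0.0
[ 0.66565961 -0.25479071  0.19638248] [ 167.63426354    1.00546106 -104.63377811]
```

View pics/w2.png

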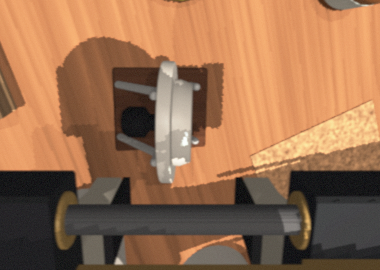

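```bash

python3 -m creep '[[50,0,0,0,0,0,0],[50,0,0,0,0,0,0]]'
python3 - <<'E'
from h import *
s=r.get_state();print(s["tcp_pos"],s["eef_rot"],s["joints"],s["joint_torque"].round(1))
E
```

```text
time_s: 5.85
tcp_pos: [0.6676, -0.2557, 0.1956]
eef_rot: [167.6, 1.0, -104.7]
contact_force: [0.1, -0.2, -0.7]
gripper_width: 0.05
gripper_force: 0.0
[ 0.66761138 -0.25572226  0.19557718] [ 167.64909652    0.97722471 -104.66358964] [ -6.97434717  33.08599119  21.75756158  -2.58688714 -90.79076155
  -7.34457686] [  0.1 -74.6  29.3   7.1  -0.7  -0. ]
```

```bash

python3 -m creep '[[50,0.25,-0.13,0,0.35,1.25,0],[50,0.25,-0.13,0,0.35,1.25,0],[50,0,0,0,0,0,0],[50,-0.1,0.03,-0.4,0,0,0],[50,-0.1,0.03,-0.4,0,0,0],[50,-0.1,0.03,-0.4,0,0,0],[50,0,0,0,0,0,0],[50,0,0,0,0,0,0]]'

```

```text
time_s: 6.52
tcp_pos: [0.6707, -0.2596, 0.16]
eef_rot: [164.6, 1.0, -104.7]
contact_force: [0.2, 0.0, 0.1]
gripper_width: 0.05
gripper_force: 0.0
```

```bash
cat > chk.py <<'E'
from h import *
src=open("fit2.py").read(); exec(src[src.index("def lidpts"):src.index("def sil")])
w=capture("wrist"); s=r.get_state(); print(s["tcp_pos"].round(4),s["eef_rot"].round(1))
hsv=cv2.cvtColor(w["frame"],cv2.COLOR_RGB2HSV)
p=[.6444,-.2527,-.264]; a=proj(w,lidpts(p)); print("flange v",a[:120,1].min(),a[:120,1].max(),"u",a[:120,0].min(),a[:120,0].max(),"plug u",a[120:,0].max())
im=w["frame"][...,::-1].copy()
for i in range(4): cv2.polylines(im,[np.round(a[i*60:i*60+60]).astype(np.int32)],False,(0,0,255) if i<2 else (0,200,0),1)
x,y=a.mean(0).astype(int); im=im[max(0,y-100):y+130,max(0,x-130):x+130]
cv2.imwrite("pics/w3.png",cv2.resize(im,None,fx=2,fy=2,interpolation=cv2.INTER_CUBIC))
E
python3 chk.py
```

```text
[ 0.6713 -0.2599  0.1608] [ 164.6    1.  -104.7]
flange v 128.3528428392121 262.1535145562643 u 271.6786520508782 288.85851854453324 plug u 308.7042873437539
```

View pics/w3.png

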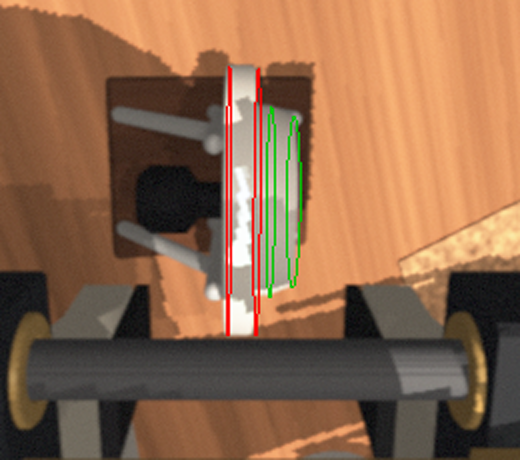

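```bash

python3 -m creep '[[50,-0.1,0.026,-0.38,0,0,0],[50,-0.1,0.026,-0.38,0,0,0],[50,-0.1,0.026,-0.38,0,0,0],[50,-0.1,0.026,-0.38,0,0,0],[50,0,0,0,0,0,0],[50,0,0,0,0,0,0]]'

```

```text
time_s: 7.07
tcp_pos: [0.6609, -0.2572, 0.1216]
eef_rot: [164.5, 1.0, -104.8]
contact_force: [0.2, -0.9, 0.4]
gripper_width: 0.0499
gripper_force: 0.0
```

```bash

python3 -m creep '[[0,0,0,0,0,0,0],[0,0,0,0,0,0,0],[0,0,0,0,0,0,0],[0,0,0,0,0,0,0],[0,0,0,0,0,0,0],[0,0,0,0,0,0,0],[0,0,0,0,0,0,0],[0,0,0,0,0,0,0]]' 55

```

```text
time_s: 7.73
tcp_pos: [0.6616, -0.2573, 0.1226]
eef_rot: [164.6, 1.0, -104.8]
contact_force: [0.2, 0.5, 0.3]
gripper_width: 0.0034
gripper_force: 0.0
```

```bash
python3 - <<'E'
from h import *
src=open("fit2.py").read(); exec(src[src.index("def lidpts"):src.index("def sil")])
d=capture("side");w=capture("wrist");s=r.get_state(); print(s["tcp_pos"].round(4),s["gripper_width"],s["gripper_force"])
out=[]
for c,(x,y,ww,hh) in ((d,(235,85,90,100)),(w,(180,80,180,200))):
    k=500/hh
    im=cv2.resize(c["frame"][y:y+hh,x:x+ww,::-1],None,fx=k,fy=k,interpolation=cv2.INTER_CUBIC)
    a=proj(c,lidpts([.6444,-.2527,-.264])); 
    for i in (0,1): cv2.polylines(im,[np.round((a[i*60:i*60+60]-[x,y]+.5)*k).astype(np.int32)],False,(0,0,255),1)
    q=(proj(c,s["tcp_pos"])[0]-[x,y]+.5)*k; cv2.circle(im,tuple(int(v) for v in q),4,(255,0,0),1)
    out.append(im[:500])
cv2.imwrite("pics/g1.png",np.hstack(out)[:, :800])
E
```

```text
[ 0.6616 -0.2572  0.1225] 0.0007765786173658291 0.0
```

View pics/g1.png

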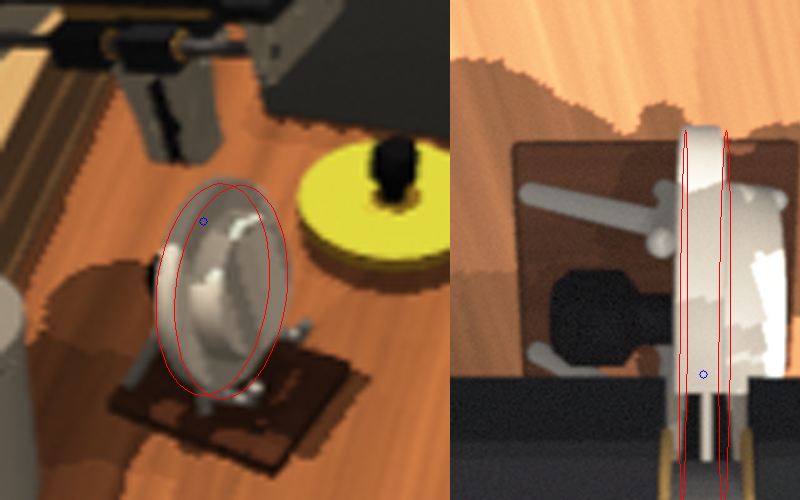

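```bash
python3 - <<'E'
from h import *
d=capture("side");w=capture("wrist");s=r.get_state();T=R.from_euler("xyz",s["eef_rot"],degrees=True).as_matrix()
f=lambda P:np.r_[proj(d,P)[0]-[272,116.5],proj(w,P)[0]-[282.4,237]]
o=least_squares(f,s["tcp_pos"],x_scale=.01);print(o.x.round(4),o.fun.round(1),"in tool frame",(T.T@(o.x-s["tcp_pos"])).round(4))
print("cam in tool",(T.T@(w["origin"]-s["tcp_pos"])).round(4), s["contact_force"])
for z in (0,.01,.02,.03,.04): P=s["tcp_pos"]-T[:,2]*z; print(z,proj(d,P)[0].round(1),proj(w,P)[0].round(1))
E
```

```text
[ 0.6674 -0.267   0.1549] [ 1.8 -0.1 -0.3  0.2] in tool frame [ 0.0074  0.0008 -0.0335]
cam in tool [ 0.0702  0.0009 -0.1972] [ 1.49130886 -0.67855716  0.13372472]
0 [275.2 128.8] [280.8 229.2]
0.01 [274.3 125.6] [280.7 234.7]
0.02 [273.4 122.3] [280.7 240.8]
0.03 [272.5 119. ] [280.6 247.6]
0.04 [271.6 115.7] [280.5 255.1]
```

The fingers shut above the lid: the side view shows the tips at (272,117), clearly above the lid edge at (283,121). The real tips therefore sit about 33 mm behind the reported TCP. I'll touch the lid edge gently to pin that offset down.

```bash
python3 -c "from plant import r;print(r.grip_depth)"
g(){ grep -E "tcp_pos|contact" | tr '\n' ' '; echo; }
python3 -m creep '[[0,-0.04,0.011,-0.16,0,0,0],[0,-0.04,0.011,-0.16,0,0,0],[0,-0.04,0.011,-0.16,0,0,0],[0,0,0,0,0,0,0]]' 20 | g
python3 -m creep '[[0,-0.025,0.007,-0.097,0,0,0],[0,0,0,0,0,0,0]]' | g
python3 -m creep '[[0,-0.025,0.007,-0.097,0,0,0],[0,0,0,0,0,0,0]]' | g
python3 -m creep '[[0,-0.025,0.007,-0.097,0,0,0],[0,0,0,0,0,0,0]]' | g

```

```text
0.0188
tcp_pos: [0.6578, -0.2561, 0.1092] contact_force: [0.3, 0.2, -0.7] 
tcp_pos: [0.6577, -0.2561, 0.1076] contact_force: [0.2, -0.7, -0.8] 
tcp_pos: [0.6572, -0.256, 0.1053] contact_force: [-0.2, -0.8, -0.5] 
tcp_pos: [0.6565, -0.2558, 0.1029] contact_force: [-0.1, -0.6, -0.5]
```

```bash

g(){ grep -E "tcp_pos|contact" | tr '\n' ' '; echo; }
python3 -m creep '[[0,-0.02,0.005,-0.077,0,0,0],[0,0,0,0,0,0,0]]' | g
python3 -m creep '[[0,-0.02,0.005,-0.077,0,0,0],[0,0,0,0,0,0,0]]' | g
python3 -m creep '[[0,-0.02,0.005,-0.077,0,0,0],[0,0,0,0,0,0,0]]' | g

```

```text
tcp_pos: [0.656, -0.2557, 0.101] contact_force: [0.5, 0.4, 0.1] 
tcp_pos: [0.6559, -0.2558, 0.0998] contact_force: [0.7, 0.6, 0.7] 
tcp_pos: [0.656, -0.2559, 0.0995] contact_force: [0.1, 1.5, 8.0]
```

```bash

python3 -m creep '[[0,0.1,-0.027,0.387,0,0,0],[45,0,0,0,0,0,0],[45,0,0,0,0,0,0],[45,0,0,0,0,0,0],[45,0,0,0,0,0,0],[45,0,0,0,0,0,0],[45,0,0,0,0,0,0],[45,0,0,0,0,0,0]]'
python3 -m creep '[[45,-0.055,0.015,-0.205,0,0,0],[45,-0.055,0.015,-0.205,0,0,0],[45,-0.055,0.015,-0.205,0,0,0],[45,-0.055,0.015,-0.205,0,0,0],[45,0,0,0,0,0,0],[45,0,0,0,0,0,0]]'

```

```text
time_s: 9.93
tcp_pos: [0.6576, -0.2562, 0.1069]
eef_rot: [164.6, 1.0, -104.8]
contact_force: [-0.3, -0.6, 0.6]
gripper_width: 0.0418
gripper_force: 0.0
time_s: 10.43
tcp_pos: [0.6518, -0.2547, 0.0861]
eef_rot: [164.6, 1.0, -104.8]
contact_force: [-0.2, -0.6, 0.0]
gripper_width: 0.0449
gripper_force: 0.0
```

```bash

python3 -m creep '[[45,0.015,0,0.06,0,0,0],[0,0,0,0,0,0,0],[0,0,0,0,0,0,0],[0,0,0,0,0,0,0],[0,0,0,0,0,0,0],[0,0,0,0,0,0,0],[0,0,0,0,0,0,0],[0,0,0,0,0,0,0]]' 55

```

```text
time_s: 11.1
tcp_pos: [0.6528, -0.2548, 0.0882]
eef_rot: [164.7, 1.0, -104.8]
contact_force: [0.8, -0.4, -1.1]
gripper_width: 0.0116
gripper_force: 55.0
```

```bash

python3 -m creep '[[0,0.05,-0.014,0.2,0,0,0],[0,0.1,-0.028,0.4,0,0,0],[0,0.15,-0.04,0.6,0,0,0],[0,0.18,-0.05,0.7,0,0,0],[0,0.18,-0.05,0.7,0,0,0],[0,0.18,-0.05,0.7,0,0,0],[0,0.18,-0.05,0.7,0,0,0],[0,0,0,0,0,0,0]]'
python3 -c "from plant import r;s=r.get_state();print(s['joints'].round(1),s['contact_force'],s['gripper_width'])"

```

```text
time_s: 11.77
tcp_pos: [0.6803, -0.2628, 0.1927]
eef_rot: [165.0, 1.0, -104.7]
contact_force: [0.6, 0.1, -1.3]
gripper_width: 0.0111
gripper_force: 54.9
[ -7.5  36.7  27.2  -2.8 -95.3  -7. ] [ 0.55435025  0.08714524 -1.26100796] 0.011065432792038895
```

```bash
python3 - <<'E'
import numpy as np
from scipy.optimize import least_squares
from plant import r
s=r.get_state()
D=[([86.637,20.546,.682,0,-70.136],[.2294,.6348,.1872]),([-7.7,34.8,32.9,-2.6,-103.6],[.6658,-.2639,.2665]),([-6.974,33.086,21.758,-2.587,-90.79],[.6676,-.2557,.1956]),(list(s["joints"][:5]),list(s["tcp_pos"]))]
def fk(p,j):
    a1,h,L2,L3,a3,Lt=p;q=np.radians(j);e=q[2]-q[1];t=e+q[4]
    return np.array([a1+L2*np.sin(q[1])+L3*np.cos(e)-a3*np.sin(e)+Lt*np.cos(t),h+L2*np.cos(q[1])+L3*np.sin(e)+a3*np.cos(e)+Lt*np.sin(t)])
def res(p):
    o=[]
    for j,P in D:
        c,sn=np.cos(np.radians(j[0])),np.sin(np.radians(j[0])); o+=list((fk(p,j)-[P[0]*c+P[1]*sn,P[2]])*300)
    return np.r_[o,(p-p0)*3]
p0=np.array([0.0,.35,.4,.4,0,.3]); o=least_squares(res,p0); p=o.x;print(p.round(3),o.fun[:8].round(2))
for j,P in D: print("lat",-P[0]*np.sin(np.radians(j[0]))+P[1]*np.cos(np.radians(j[0])))
# IK for tool el, reported TCP true tip +36mm
for el in (-60,-50,-45,-40):
  for rr in (.40,.44,.48):
    for z in (.05,):
      f=lambda x:np.r_[(fk(p,[0,x[0],x[1],0,el-x[1]+x[0]])-[rr,z])*100]
      b=least_squares(f,[0,40]); print(el,rr,b.x.round(0),round(el-b.x[1]+b.x[0]),round(b.cost,3))
E
```

```text
[ 0.002  0.251  0.657  0.453 -0.031  0.496] [-0.01 -0.16  0.02 -0.16 -0.01  0.31  0.01  0.01]
lat -0.19176649069752946
lat -0.17231246415324647
lat -0.17274888956290915
lat -0.17134693322366484
-60 0.4 [  0. -67.] 7 0.0
-60 0.44 [  3. -63.] 6 0.0
-60 0.48 [  6. -59.] 5 0.0
-50 0.4 [ 24. -86.] 60 0.239
-50 0.44 [ 50. -94.] 94 0.0
-50 0.48 [  68. -100.] 117 0.0
-45 0.4 [ 18. -86.] 59 10.414
-45 0.44 [ 30. -86.] 71 4.269
-45 0.48 [ 40. -86.] 82 0.176
-40 0.4 [  9. -86.] 55 34.885
-40 0.44 [ 26. -86.] 73 25.346
-40 0.48 [ 40. -86.] 86 12.075
```

```bash

python3 -m creep '[[0,-0.3,0.2,0.5,-1.3,-4.8,0],[0,-0.6,0.45,0.5,-1.3,-4.8,0],[0,-0.7,0.5,0.5,-1.3,-4.8,0],[0,-0.7,0.6,0,0,0,4],[0,-0.7,0.6,0,0,0,7],[0,-0.7,0.6,0,0,0,7],[0,-0.7,0.6,0,0,0,7],[0,-0.7,0.6,0,0,0,7]]'
python3 -m creep '[[0,-0.7,0.6,0,0,0,7],[0,-0.7,0.6,0,0,0,7],[0,-0.7,0.6,0,0,0,7],[0,-0.6,0.5,0,0,0,7],[0,0,0,0,0,0,7],[0,0,0,0,0,0,7],[0,0,0,0,0,0,7],[0,0,0,0,0,0,7]]'
python3 -c "from plant import r;s=r.get_state();print(s['joints'].round(1),s['contact_force'],s['gripper_width'])"

```

```text
time_s: 12.43
tcp_pos: [0.5488, -0.1573, 0.2251]
eef_rot: [179.5, 0.9, -72.2]
contact_force: [0.3, 0.1, -3.0]
gripper_width: 0.0115
gripper_force: 54.9
time_s: 13.1
tcp_pos: [0.4822, -0.1003, 0.2253]
eef_rot: [179.6, 0.9, -16.2]
contact_force: [0.1, 0.7, -2.9]
gripper_width: 0.0113
gripper_force: 54.9
[ 11.1   2.4 -17.4  -0.  -71.2  62.7] [ 0.05931157  0.66870455 -2.89222444] 0.011283855295712368
```

```bash

python3 -m creep '[[0,0,0,0,0,0,7],[0,0,0,0,0,0,7],[0,0,0,0,0,0,7],[0,0,0,0,0,0,7],[0,0,0,0,0,0,7],[0,0,0,0,0,0,7],[0,0,0,0,0,0,7],[0,0,0,0,0,0,7]]'
python3 -m creep '[[0,0,0,0,0,0,5.3],[0,0,0,0,4.9,4.9,0],[0,0,0,0,4.9,4.9,0],[0,0,0,0,4.9,4.9,0],[0,-0.2,0.2,0,4.9,4.9,0],[0,-0.3,0.3,0,4.9,4.9,0],[0,-0.3,0.3,0,4.9,4.9,0],[0,0,0,0,0,0,0]]'
python3 -c "from plant import r;s=r.get_state();print(s['joints'].round(1),s['contact_force'],s['gripper_width'])"

```

```text
time_s: 13.77
tcp_pos: [0.4822, -0.1005, 0.2251]
eef_rot: [179.6, 0.9, 39.8]
contact_force: [0.1, 0.1, -3.4]
gripper_width: 0.0115
gripper_force: 54.9
time_s: 14.43
tcp_pos: [0.4619, -0.0807, 0.22]
eef_rot: [-137.9, 1.1, 45.2]
contact_force: [-0.4, 1.1, -6.2]
gripper_width: 0.0114
gripper_force: 54.9
[  -8.3   27.1   10.9  -24.1 -108.6  142.5] [-0.4124182   1.07180628 -6.18792602] 0.011432887186273413
```

```bash

g(){ grep -E "tcp_pos|contact|width" | tr '\n' ' '; echo; }
python3 -m creep '[[0,-0.1,0.1,-0.4,2,2,0],[0,-0.1,0.1,-0.8,0,0,0],[0,-0.1,0.1,-0.8,0,0,0],[0,-0.1,0.1,-0.8,0,0,0],[0,-0.1,0.1,-0.8,0,0,0],[0,-0.1,0.1,-0.8,0,0,0],[0,-0.1,0.1,-0.8,0,0,0],[0,0,0,0,0,0,0]]' | g
python3 -m creep '[[0,0,0,-0.3,0,0,0],[0,0,0,0,0,0,0],[0,0,0,0,0,0,0]]' | g
python3 -m creep '[[0,0,0,-0.15,0,0,0],[0,0,0,0,0,0,0],[0,0,0,0,0,0,0]]' | g

```

```text
tcp_pos: [0.4436, -0.062, 0.093] contact_force: [-1.3, -0.4, -4.7] gripper_width: 0.0114 
tcp_pos: [0.4463, -0.0633, 0.089] contact_force: [0.4, -0.3, -3.5] gripper_width: 0.0113 
tcp_pos: [0.4458, -0.0631, 0.0847] contact_force: [0.8, 0.5, -2.8] gripper_width: 0.0113
```

```bash

g(){ grep -E "tcp_pos|contact" | tr '\n' ' '; echo; }
python3 -m creep '[[0,0,0,-0.3,0,0,0],[0,0,0,-0.3,0,0,0],[0,0,0,0,0,0,0],[0,0,0,0,0,0,0]]' | g
python3 -m creep '[[0,0,0,-0.12,0,0,0],[0,0,0,0,0,0,0],[0,0,0,0,0,0,0]]' | g
python3 -m creep '[[0,0,0,-0.12,0,0,0],[0,0,0,0,0,0,0],[0,0,0,0,0,0,0]]' | g
python3 -m creep '[[0,0,0,-0.12,0,0,0],[0,0,0,0,0,0,0],[0,0,0,0,0,0,0]]' | g

```

```text
tcp_pos: [0.4451, -0.0629, 0.0687] contact_force: [0.3, -0.3, -1.9] 
tcp_pos: [0.4456, -0.063, 0.0664] contact_force: [0.0, -0.0, -3.1] 
tcp_pos: [0.4455, -0.063, 0.0633] contact_force: [-0.3, 0.0, -3.6] 
tcp_pos: [0.4455, -0.063, 0.0603] contact_force: [0.6, 0.1, -2.6]
```

```bash

g(){ grep -E "tcp_pos|contact" | tr '\n' ' '; echo; }
for i in 1; do
python3 -m creep '[[0,0,0,-0.1,0,0,0],[0,0,0,0,0,0,0],[0,0,0,0,0,0,0]]' | g
python3 -m creep '[[0,0,0,-0.1,0,0,0],[0,0,0,0,0,0,0],[0,0,0,0,0,0,0]]' | g
python3 -m creep '[[0,0,0,-0.08,0,0,0],[0,0,0,0,0,0,0],[0,0,0,0,0,0,0]]' | g
done
python3 - <<'E'
from h import *
d=capture("side");c=capture("scene")
s=r.get_state();print(s["eef_rot"])
a=cv2.resize(d["frame"][150:270,270:400,::-1],(433,400),interpolation=cv2.INTER_CUBIC)
b=cv2.resize(c["frame"][150:270,220:330,::-1],(366,400),interpolation=cv2.INTER_CUBIC)
cv2.imwrite("pics/m1.png",np.hstack([a,b]))
E
```

```text
tcp_pos: [0.4455, -0.063, 0.0578] contact_force: [-0.5, 0.6, -4.4] 
tcp_pos: [0.4455, -0.063, 0.0553] contact_force: [-0.4, 0.7, -3.0] 
tcp_pos: [0.4455, -0.063, 0.0533] contact_force: [-0.9, -0.2, -3.0] 
[-136.02658734    0.76624665   45.4608821 ]
```

View pics/m1.png

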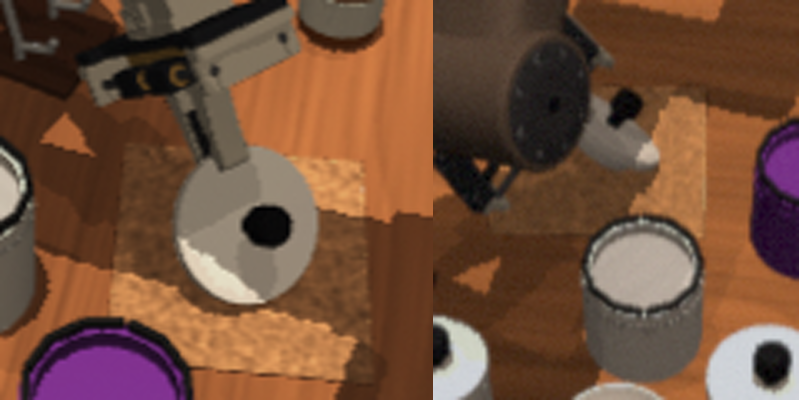

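The side view shows the lid held tilted about 45°, knob up, over the middle of the mat (lid at about crop (245,225)). I'm lowering it until the edge touches.

```bash

g(){ grep -E "tcp_pos|contact" | tr '\n' ' '; echo; }
python3 -m creep '[[0,0,0,-0.08,0,0,0],[0,0,0,0,0,0,0],[0,0,0,0,0,0,0]]' | g
python3 -m creep '[[0,0,0,-0.08,0,0,0],[0,0,0,0,0,0,0],[0,0,0,0,0,0,0]]' | g
python3 -m creep '[[0,0,0,-0.08,0,0,0],[0,0,0,0,0,0,0],[0,0,0,0,0,0,0]]' | g

```

```text
tcp_pos: [0.4459, -0.0633, 0.0519] contact_force: [1.9, -1.5, 2.8] 
tcp_pos: [0.4464, -0.0639, 0.0506] contact_force: [3.7, -4.6, 8.0] 
tcp_pos: [0.4471, -0.0646, 0.0494] contact_force: [7.4, -6.5, 14.4]
```

```bash

g(){ grep -E "time|tcp_pos|contact|width" | tr '\n' ' '; echo; }
python3 -m creep '[[0,0,0,0.12,0,0,0],[20,0,0,0,0,0,0],[30,0,0,0,0,0,0],[40,0,0,0,0,0,0],[50,0,0,0,0,0,0],[60,0,0,0,0,0,0],[70,0,0,0,0,0,0],[80,0,0,0,0,0,0]]' | g
python3 -m creep '[[87,0,0,-0.1,0,0,0],[87,0,0,-0.2,0,0,0],[87,0,0,0,0,0,0],[87,0.2,-0.2,0,0,0,0],[87,0.2,-0.2,0,0,0,0],[87,0.2,-0.2,0,0,0,0],[87,0,0,0,0,0,0]]' | g
python3 - <<'E'
from h import *
d=capture("side");c=capture("scene")
for k in (d,c): print([(np.round(o["bbox"]),round(o["conf"],2)) for o in search_frame(k,"lid")],[(np.round(o["bbox"]),round(o["conf"],2)) for o in search_frame(k,"lid_knob")])
cv2.imwrite("pics/m2.png",np.hstack([cv2.resize(d["frame"][150:270,270:400,::-1],(433,400),interpolation=cv2.INTER_CUBIC),cv2.resize(c["frame"][150:270,220:330,::-1],(366,400),interpolation=cv2.INTER_CUBIC)]))
E
```

```text
time_s: 18.95 tcp_pos: [0.4453, -0.0628, 0.0502] contact_force: [0.1, -0.0, -0.4] gripper_width: 0.0528 
time_s: 19.53 tcp_pos: [0.4617, -0.0792, 0.0428] contact_force: [0.0, 0.3, 0.2] gripper_width: 0.0866 
[(array([318., 115., 328., 134.]), 0.59), (array([312., 197., 361., 236.]), 0.56)] [(array([316., 116., 334., 137.]), 0.43)]
[(array([252., 183., 283., 211.]), 0.78), (array([140., 199., 170., 230.]), 0.68)] [(array([254., 183., 283., 210.]), 0.91), (array([134., 202., 172., 231.]), 0.81)]
```

```bash

python3 -m creep '[[87,0.5,-0.5,0.7,0,0,0],[87,0.5,-0.5,0.7,0,0,0],[87,0.5,-0.5,0.7,0,0,0],[87,0.5,-0.5,0.7,0,0,0],[87,0.2,-0.2,0.9,0,0,0],[87,0,0,0.9,-4.9,-4.9,0],[87,0,0,0.9,-4.9,-4.9,0],[87,0,0,0.9,-4.9,-4.9,0]]'
python3 -m creep '[[87,0,0,0.6,-4.9,-4.9,0],[87,0,0,0,-4.9,-4.9,0],[87,0,0,0,-4.9,-4.9,0],[87,0,0,0,-1.6,-1.6,0],[87,0,0,0,0,0,0]]'
cat > flat.py <<'E'
from h import *
# position of the flat lid from each camera: flange top ellipse + knob
cs=[capture(n) for n in ("scene","side","wrist")]
s=r.get_state();print(s["tcp_pos"].round(4),s["eef_rot"].round(1),s["joints"].round(1))
for n,c in zip(("scene","side","wrist"),cs):
    for o in outline_of(c,"lid")[:3]:
        v,u=np.nonzero(o["region"]); b=o["bbox"]
        # bbox fit, flat lid at base height z0=.003
        def f(p):
            q=np.vstack([proj(c,circ(p[0],p[1],z,rr)) for z,rr in((.019,.058),(.031,.058),(.064,.0145))]); return np.r_[q.min(0),q.max(0)]-b
        g=least_squares(f,at(c,[u.mean(),v.mean()],.03)[0,:2],x_scale=.01)
        print(n,round(o["conf"],2),np.round(b),g.x.round(4),g.fun.round(1))
import pickle; pickle.dump(cs,open("c2.pkl","wb"))
E
python3 flat.py
```

```text
time_s: 20.5
tcp_pos: [0.5167, -0.134, 0.2022]
eef_rot: [-157.0, 0.9, 45.1]
contact_force: [1.8, 1.7, 1.9]
gripper_width: 0.087
gripper_force: 0.0
time_s: 20.92
tcp_pos: [0.5136, -0.1316, 0.2197]
eef_rot: [179.9, 0.7, 45.0]
contact_force: [-0.6, 0.3, 0.4]
gripper_width: 0.087
gripper_force: 0.0
[ 0.5158 -0.1327  0.2183] [-179.8    0.8   44.8] [  7.    6.4 -14.1   0.4 -70.3 127.7]
scene 0.83 [136. 201. 172. 230.] [ 0.5882 -0.4159] [-0.7 -1.7  0.7  1.5]
scene 0.56 [251. 183. 284. 208.] [ 0.4555 -0.0729] [-1.6 -2.6  1.6  2.4]
side 0.9 [294. 115. 330. 142.] [ 0.584  -0.4038] [-0.7 -0.6  0.7  0.5]
side 0.81 [313. 199. 360. 236.] [ 0.4597 -0.0742] [ 0.1 -0.9 -0.1  0.8]
wrist 0.83 [171. 119. 266. 221.] [ 0.4618 -0.0767] [-1.8  2.4  1.8 -2.6]
```

```bash
cat > knob.py <<'E'
from h import *
import pickle
def knob(c,xy,z,R=.05):
    "dark knob near xy: blob -> fit of the grip cylinder (z-8..z+8, r 15 mm)"
    u,v=proj(c,[*xy,z])[0]; k=proj(c,circ(*xy,z,R)); x0,y0=np.floor(k.min(0)).astype(int); x1,y1=np.ceil(k.max(0)).astype(int)
    x0,y0=max(x0,0),max(y0,0)
    m=(c["frame"][y0:y1,x0:x1].max(2)<50).astype(np.uint8); n,l,st,ce=cv2.connectedComponentsWithStats(m)
    if n<2: return None
    i=1+np.argmin([np.hypot(*(ce[j]+[x0-u,y0-v]))-.05*st[j,4] for j in range(1,n)]); b=np.r_[x0+st[i,0],y0+st[i,1],x0+st[i,0]+st[i,2]-1,y0+st[i,1]+st[i,3]-1]
    def f(p):
        q=np.vstack([proj(c,circ(p[0],p[1],zz,.015)) for zz in(z-.008,z+.008)]); return np.r_[q.min(0),q.max(0)]-b
    g=least_squares(f,xy,x_scale=.01); return g.x.round(4),g.fun.round(1),b.tolist()
if __name__=="__main__":
    cs=pickle.load(open("c2.pkl","rb"))
    for c in cs: print(knob(c,[.459,-.075],.056))
    m=cs[2]["frame"]; cv2.imwrite("pics/w4.png",m[...,::-1])
E
python3 knob.py
```

```text
(array([ 0.4655, -0.0763]), array([-1.2, -0.7,  1.3,  0.7]), [262, 187, 269, 196])
(array([ 0.4597, -0.0755]), array([-1. ,  0.7,  1. , -0.7]), [332, 201, 343, 216])
(array([ 0.461 , -0.0778]), array([-1.9, -2.1,  1.9,  2.2]), [201, 165, 227, 190])
```

```bash

python3 -m creep '[[60,-0.4,0.4,-0.5,0,-0.5,0],[60,-0.5,0.5,-0.8,0,0,0],[60,-0.5,0.5,-0.8,0,0,0],[60,-0.5,0.5,-0.8,0,0,0],[60,-0.29,0.33,-0.8,0,0,0],[60,0,0,-0.7,0,0,0],[60,0,0,0,0,0,0],[60,0,0,0,0,0,0]]'
python3 - <<'E'
from knob import *
s=r.get_state();print(s["tcp_pos"].round(4),s["eef_rot"].round(2))
for n in("side","wrist","scene"):print(knob(capture(n),[.461,-.077],.056))
E
```

```text
time_s: 21.88
tcp_pos: [0.4608, -0.0778, 0.1073]
eef_rot: [179.9, 0.7, 44.8]
contact_force: [1.7, -1.0, -0.1]
gripper_width: 0.0599
gripper_force: 0.0
[ 0.4608 -0.0778  0.1073] [179.86   0.67  44.76]
(array([ 0.4594, -0.0739]), array([-1. ,  0.2,  1. , -0.2]), [332, 202, 343, 216])
(array([ 0.4609, -0.078 ]), array([-2. , -2.5,  2. ,  2.6]), [265, 188, 300, 225])
(array([ 0.4655, -0.0763]), array([-1.2, -0.7,  1.3,  0.7]), [262, 187, 269, 196])
```

```bash

g(){ grep -E "time|tcp_pos|contact|width|er_force" | tr '\n' ' '; echo; }
python3 -m creep '[[60,0,0,-0.5,0,0,0],[60,0,0,-0.7,0,0,0],[60,0,0,-0.7,0,0,0],[60,0,0,-0.7,0,0,0],[60,0,0,-0.5,0,0,0],[60,0,0,-0.3,0,0,0],[60,0,0,0,0,0,0]]' | g
python3 -m creep '[[60,0,0,-0.3,0,0,0],[60,0,0,-0.25,0,0,0],[60,0,0,0,0,0,0]]' | g
python3 -m creep '[[60,0,0,0,0,0,0]]' | g

```

```text
time_s: 22.62 tcp_pos: [0.4606, -0.0776, 0.0222] contact_force: [0.2, 0.5, 0.4] gripper_width: 0.0599 gripper_force: 0.0 
time_s: 22.87 tcp_pos: [0.4606, -0.0773, 0.0086] contact_force: [-0.0, 0.3, 0.1] gripper_width: 0.0601 gripper_force: 0.0 
time_s: 22.95 tcp_pos: [0.4609, -0.0773, 0.0093] contact_force: [-0.1, 0.4, 0.3] gripper_width: 0.0599 gripper_force: 0.0
```

```bash

g(){ grep -E "time|tcp_pos|contact|width|er_force" | tr '\n' ' '; echo; }
python3 -m creep '[[60,0,0,-0.1,0,0,0],[60,0,0,-0.06,0,0,0],[60,0,0,0,0,0,0]]' 30 | g
python3 -m creep '[[20,0,0,0,0,0,0],[20,0,0,0,0,0,0],[20,0,0,0,0,0,0],[20,0,0,0,0,0,0],[20,0,0,0,0,0,0],[20,0,0,0,0,0,0]]' 30 | g

```

```text
time_s: 23.2 tcp_pos: [0.4608, -0.0772, 0.0051] contact_force: [0.1, 0.6, 0.3] gripper_width: 0.0594 gripper_force: 0.0 
time_s: 23.7 tcp_pos: [0.4613, -0.0773, 0.0054] contact_force: [1.7, -0.7, -0.1] gripper_width: 0.0293 gripper_force: 30.0
```

```bash

g(){ grep -E "time|tcp_pos|contact|width|er_force" | tr '\n' ' '; echo; }
python3 -m creep '[[20,0,0,0.2,0,0,0],[20,0,0,0.5,0,0,0],[20,0,0,0.9,0,0,0],[20,0,0,0.9,0,0,0],[20,0,0,0.9,0,0,0],[20,0,0,0.9,0,0,0],[20,0,0,0.9,0,0,0],[20,0,0,0.9,0,0,0]]' | g
python3 -m creep '[[20,0.3,0,0.3,0,0,0],[20,0.3,0,0,0,0,0],[20,0,0,0,0,0,0],[20,0,0,0,0,0,0]]' | g
cat > can.py <<'E'
from h import *
def ring(c,xy,dump=None,z=.1155,ri=.0475,ro=.0525,T=70):
    "align the dark seal ring: maximise darkness of pixels sampled on the ring against just outside/inside"
    g=cv2.GaussianBlur(c["frame"].max(2).astype(np.float32),(0,0),.6)
    best=None
    def val(p):
        mid=proj(c,circ(p[0],p[1],z,.050,180)); inn=proj(c,circ(p[0],p[1],z,.0425,180)); 
        S=lambda a:cv2.remap(g,a[:,0].astype(np.float32)[None],a[:,1].astype(np.float32)[None],cv2.INTER_LINEAR,borderValue=255)[0]
        return np.minimum(S(mid),120).mean()
    P=[(val((x,y)),x,y) for x in np.arange(xy[0]-.012,xy[0]+.0121,.001) for y in np.arange(xy[1]-.012,xy[1]+.0121,.001)]
    P.sort(); t=np.array(P[:12]); return t[0].round(4),t[:,1:].mean(0).round(4)
if __name__=="__main__":
    import pickle
    for n,c in zip(("scene","side"),pickle.load(open("c0.pkl","rb"))): print(n,ring(c,[.6444,.0036]))
    for n in ("scene","side","wrist"):
        c=capture(n); print(n,ring(c,[.6444,.0036]),proj(c,[.6444,.0036,.115]).round(0),[(np.round(o["bbox"]),round(o["conf"],2)) for o in search_frame(c,"canister")[:2]])
    cv2.imwrite("pics/w5.png",c["frame"][...,::-1])
E
python3 can.py
```

```text
time_s: 24.37 tcp_pos: [0.4599, -0.0773, 0.1587] contact_force: [-0.2, -0.9, -3.4] gripper_width: 0.0285 gripper_force: 30.0 
time_s: 24.7 tcp_pos: [0.4749, -0.0773, 0.1638] contact_force: [-0.5, -0.4, -3.1] gripper_width: 0.0293 gripper_force: 30.0 
scene (array([6.46546e+01, 6.44400e-01, 7.60000e-03]), array([0.6441, 0.0073]))
side (array([3.42539e+01, 6.39400e-01, 8.60000e-03]), array([0.6395, 0.0084]))
scene (array([6.72799e+01, 6.44400e-01, 7.60000e-03]), array([0.6441, 0.0073])) [[281. 229.]] [(array([315., 186., 352., 235.]), 0.96), (array([263., 218., 301., 264.]), 0.78)]
side (array([4.07717e+01, 6.39400e-01, 8.60000e-03]), array([0.6395, 0.0084])) [[255. 203.]] [(array([229., 185., 279., 251.]), 0.92), (array([277., 247., 328., 319.]), 0.59)]
wrist (array([1.035471e+02, 6.384000e-01, 6.600000e-03]), array([0.6387, 0.0071])) [[380. -61.]] [(array([ 24.,   0., 200.,  56.]), 0.89), (array([287.,   1., 428.,  57.]), 0.87)]
```

```bash

g(){ grep -E "time|tcp_pos|contact|width|er_force" | tr '\n' ' '; echo; }
python3 -m creep '[[20,0.5,0.3,0,0,0,0],[20,0.8,0.45,0,0,0,0],[20,0.8,0.45,0,0,0,0],[20,0.8,0.45,0,0,0,0],[20,0.4,0.2,0,0,0,0],[20,0,0,0,0,0,0],[20,0,0,0,0,0,0],[20,0,0,0,0,0,0]]' | g
python3 - <<'E'
from can import *
from knob import knob
c=capture("wrist"); s=r.get_state(); print(s["tcp_pos"].round(4),ring(c,[.640,.0065]),proj(c,circ(.64,.0065,.1155,.05)).round(0)[[0,18,36,54]].tolist())
for n in("side","scene"):
    d=capture(n); print(n,knob(d,s["tcp_pos"][:2],s["tcp_pos"][2]+.0515),[np.round(o["bbox"]) for o in search_frame(d,"lid")[:2]])
for o in outline_of(c,"lid")[:2]: print(np.round(o["bbox"]),o["conf"])
cv2.imwrite("pics/w6.png",c["frame"][...,::-1])
E
```

```text
time_s: 25.67 tcp_pos: [0.5577, -0.0312, 0.1648] contact_force: [-0.6, -0.6, -3.1] gripper_width: 0.0287 gripper_force: 30.0 
[ 0.5576 -0.0313  0.1651] (array([5.7385e+01, 6.4100e-01, 7.5000e-03]), array([0.64 , 0.007])) [[380.0, 37.0], [276.0, 39.0], [280.0, 144.0], [376.0, 139.0]]
side (array([ 0.5471, -0.042 ]), array([ 9.9,  5.7, -9.8, -5.1]), [285, 151, 319, 177]) [array([272., 162., 322., 202.])]
scene (array([ 0.5452, -0.0347]), array([ 12.6,   4.9, -12.7,  -4.5]), [255, 168, 291, 189]) [array([137., 202., 172., 230.]), array([254., 177., 291., 207.])]
[182. 139. 384. 323.] 0.96
[477. 400. 515. 419.] 0.75
```

```bash
cat > lidw.py <<'E'
from h import *
def lidw(c,s,zb):
    "centre of the held flat lid in the wrist picture, zb: height of the plug underside"
    o=outline_of(c,"lid")[0]; m=o["region"].astype(np.uint8)
    k=max(cv2.findContours(m,cv2.RETR_EXTERNAL,cv2.CHAIN_APPROX_NONE)[0],key=len)[:,0].astype(float)
    def hull(p): return np.vstack([proj(c,circ(p[0],p[1],zb+z,p[2],200)) for z in(.016,.028)])
    def sd(p):
        h=cv2.convexHull(hull(p).astype(np.float32)); return np.array([cv2.pointPolygonTest(h,(float(x),float(y)),True) for x,y in K])
    K=k[k[:,1]<k[:,1].min()+.45*(k[:,1].max()-k[:,1].min())]
    g=least_squares(sd,[*s["tcp_pos"][:2],.058],x_scale=.01,loss="soft_l1",diff_step=1e-3); return g.x.round(4),np.abs(g.fun).mean().round(2),len(K)
if __name__=="__main__":
    c=capture("wrist"); s=r.get_state(); print(s["tcp_pos"].round(4)); print(lidw(c,s,s["tcp_pos"][2]-.0024))
    hsv=c["frame"]; print(hsv[139:150:2,283].tolist())
E
python3 lidw.py
```

```text
[ 0.5582 -0.0312  0.1655]
(array([0.8417, 0.0495, 0.3697]), np.float64(1.16), 49)
[[131, 127, 118], [189, 191, 183], [237, 241, 243], [237, 241, 246], [235, 239, 245], [236, 240, 245]]
```

```bash
sed -i 's/\[\*s\["tcp_pos"\]\[:2\],.058\]/s["tcp_pos"][:2]/; s/p\[2\],200/.058,200/; s/diff_step=1e-3/diff_step=3e-3/; s/\.45\*/.6*/' lidw.py
python3 - <<'E'
from lidw import *
c=capture("wrist"); s=r.get_state(); print(s["tcp_pos"].round(4)); print(lidw(c,s,s["tcp_pos"][2]-.0024))
im=c["frame"][...,::-1].copy(); x=lidw(c,s,s["tcp_pos"][2]-.0024)[0]
for z in(.016,.028): cv2.polylines(im,[np.round(proj(c,circ(x[0],x[1],s["tcp_pos"][2]-.0024+z,.058))).astype(np.int32)],False,(0,0,255),1)
cv2.polylines(im,[np.round(proj(c,circ(.6405,.007,.1155,.05))).astype(np.int32)],False,(0,255,0),1)
cv2.circle(im,tuple(int(v) for v in proj(c,[*s["tcp_pos"][:2],s["tcp_pos"][2]+.065])[0]),3,(255,0,0),-1)
cv2.imwrite("pics/w7.png",im)
E
```

```text
[ 0.5583 -0.0311  0.1654]
(array([ 0.6167, -0.168 ]), np.float64(1.75), 50)
```

View pics/w7.png

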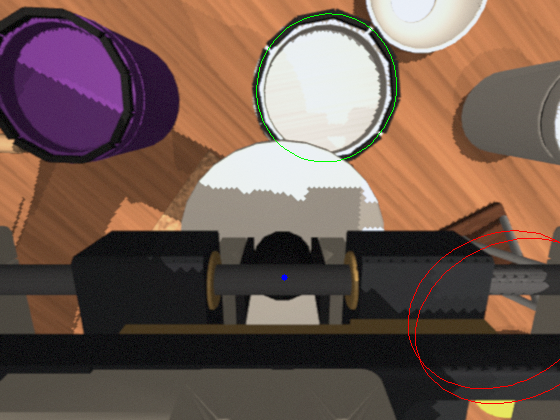

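```bash
python3 - <<'E'
from h import *
c=capture("wrist"); s=r.get_state(); print(s["tcp_pos"].round(4),s["eef_rot"].round(2),c["origin"].round(4),c["rotation"].round(2),s["gripper_width"])
m=outline_of(c,"lid")[0]["region"]
P=[]
for v in range(142,229,3):
    u=np.nonzero(m[v,150:420])[0]+150
    if len(u): P+= [(u.min()-.5,v),(u.max()+.5,v)]
P=np.array(P,float); print(P[::6].tolist())
g=least_squares(lambda p:np.hypot(P[:,0]-p[0],P[:,1]-p[1])-p[2],[282,245,105],loss="soft_l1"); print(g.x.round(2),np.abs(g.fun).mean().round(2))
u,v,R_=g.x; depth=c["K"][0,0]*.058/R_; print("depth",depth,"z top",c["origin"][2]-depth, at(c,[u,v],c["origin"][2]-depth).round(4), at(c,[u,v],.1905).round(4))
# knob top dark circle: cols at widest
E
```

```text
[ 0.5584 -0.031   0.1652] [179.77   0.51  44.8 ] [0.6077 0.02   0.362 ] [164.41  -0.23 -45.2 ] 0.02869407735539253
[[258.5, 142.0], [232.5, 151.0], [219.5, 160.0], [209.5, 169.0], [200.5, 178.0], [194.5, 187.0], [189.5, 196.0], [185.5, 205.0], [182.5, 214.0], [179.5, 223.0]]
[282.06 242.18 103.58] 0.35
depth 0.18319212204463137 z top 0.17883810678781675 [[ 0.5547 -0.0334  0.1788]] [[ 0.5581 -0.03    0.1905]]
```

```bash
cat > lidw.py <<'E'
from h import *
def lidw(c,s):
    m=outline_of(c,"lid")[0]["region"]; v0=np.nonzero(m[:,150:420].any(1))[0].min(); P=[]
    for v in range(v0+2,229,3):
        u=np.nonzero(m[v,150:420])[0]+150
        if len(u): P+=[(u.min()-.5,v),(u.max()+.5,v)]
    P=np.array(P,float)
    def f(p):
        h=cv2.convexHull(np.vstack([proj(c,circ(p[0],p[1],p[2]-d,.058,300)) for d in(0,.012)]).astype(np.float32))
        return np.array([cv2.pointPolygonTest(h,(x,y),True) for x,y in P.tolist()])
    out=[]
    for p0 in ([*s["tcp_pos"][:2],s["tcp_pos"][2]+.0256],):
        g=least_squares(f,p0,diff_step=[5e-4/abs(q) for q in p0],loss="soft_l1"); out.append(("free z",g.x.round(4),np.abs(g.fun).mean().round(2)))
        g=least_squares(lambda q:f([*q,p0[2]]),p0[:2],diff_step=[5e-4/abs(q) for q in p0[:2]],loss="soft_l1"); out.append(("z",p0[2],g.x.round(4),np.abs(g.fun).mean().round(2)))
    return out
if __name__=="__main__":
    c=capture("wrist"); s=r.get_state(); print(s["tcp_pos"].round(4)); print(lidw(c,s))
E
python3 lidw.py
```

```text
[ 0.5583 -0.031   0.1652]
[('free z', array([ 0.557 , -0.0312,  0.1883]), np.float64(0.38)), ('z', np.float64(0.19079477095162173), array([ 0.5569, -0.0313]), np.float64(0.58))]
```

```bash

g(){ grep -E "time|tcp_pos|contact|width|er_force" | tr '\n' ' '; echo; }
python3 -m creep '[[20,0.5,0.23,0,0,0,0],[20,0.8,0.37,0,0,0,0],[20,0.8,0.37,0,0,0,0],[20,0.8,0.37,0,0,0,0],[20,0.44,0.19,0,0,0,0],[20,0,0,-0.3,0,0,0],[20,0,0,0,0,0,0],[20,0,0,0,0,0,0]]' | g
python3 lidw.py
python3 - <<'E'
from can import *
s=r.get_state();print(s["eef_rot"],s["joints"].round(1))
E
```

```text
time_s: 27.08 tcp_pos: [0.6408, 0.007, 0.1567] contact_force: [-0.2, 0.6, -3.7] gripper_width: 0.0294 gripper_force: 30.0 
[0.6411 0.0069 0.1574]
[179.7772663    0.53327351  44.79252937] [ 18.3  18.7  -6.2   0.5 -65.5 116.3]Traceback (most recent call last):
  File "lidw.py", line 17, in <module>
    c=capture("wrist"); s=r.get_state(); print(s["tcp_pos"].round(4)); print(lidw(c,s))
                                                                             ~~~~^^^^^
  File "lidw.py", line 3, in lidw
    m=outline_of(c,"lid")[0]["region"]; v0=np.nonzero(m[:,150:420].any(1))[0].min(); P=[]
                                           ~~~~~~~~~~~~~~~~~~~~~~~~~~~~~~~~~~~~~~^^
    return umr_minimum(a, axis, None, out, keepdims, initial, where)
ValueError: zero-size array to reduction operation minimum which has no identity
```

```bash

g(){ grep -E "time|tcp_pos|contact|width|er_force" | tr '\n' ' '; echo; }
python3 -m creep '[[20,0.03,0.01,-0.4,0,0,0],[20,0,0,-0.4,0,0,0],[20,0,0,-0.4,0,0,0],[20,0,0,0,0,0,0],[20,0,0,0,0,0,0]]' | g
python3 -m creep '[[20,0,0,-0.2,0,0,0],[20,0,0,0,0,0,0],[20,0,0,0,0,0,0]]' | g
python3 -m creep '[[20,0,0,-0.12,0,0,0],[20,0,0,0,0,0,0],[20,0,0,0,0,0,0]]' | g

```

```text
time_s: 27.6 tcp_pos: [0.6418, 0.0072, 0.1264] contact_force: [0.5, 0.2, -1.7] gripper_width: 0.0287 gripper_force: 30.0 
time_s: 27.85 tcp_pos: [0.6426, 0.0075, 0.1226] contact_force: [-0.2, 0.1, -3.0] gripper_width: 0.0289 gripper_force: 30.0 
time_s: 28.1 tcp_pos: [0.6426, 0.0075, 0.1196] contact_force: [-0.2, -0.5, -2.9] gripper_width: 0.029 gripper_force: 30.0
```

```bash

g(){ grep -E "tcp_pos|contact" | tr '\n' ' '; echo; }
python3 -m creep '[[20,0,0,-0.1,0,0,0],[20,0,0,0,0,0,0],[20,0,0,0,0,0,0]]' | g
python3 -m creep '[[20,-0.03,0,-0.1,0,0,0],[20,0,0,0,0,0,0],[20,0,0,0,0,0,0]]' | g
python3 -m creep '[[20,0,0,-0.1,0,0,0],[20,0,0,0,0,0,0],[20,0,0,0,0,0,0]]' | g

```

```text
tcp_pos: [0.6425, 0.0075, 0.117] contact_force: [-0.7, 0.2, -2.6] 
tcp_pos: [0.6417, 0.0075, 0.1145] contact_force: [-0.2, -0.5, -3.2] 
tcp_pos: [0.6417, 0.0075, 0.112] contact_force: [0.6, 0.1, -2.7]
```

```bash

g(){ grep -E "tcp_pos|contact" | tr '\n' ' '; echo; }
python3 -m creep '[[20,0,0,-0.08,0,0,0],[20,0,0,0,0,0,0],[20,0,0,0,0,0,0]]' | g

```

```text
tcp_pos: [0.6418, 0.0075, 0.11] contact_force: [0.3, 1.0, -4.1]
```

```bash

g(){ grep -E "time|tcp_pos|contact" | tr '\n' ' '; echo; }
python3 -m creep '[[20,0,0,-0.07,0,0,0],[20,0,0,0,0,0,0],[20,0,0,0,0,0,0]]' | g
python3 -m creep '[[20,0,0,-0.06,0,0,0],[20,0,0,0,0,0,0],[20,0,0,0,0,0,0]]' | g
python3 -m creep '[[20,0,0,-0.04,0,0,0],[20,0,0,0,0,0,0],[20,0,0,0,0,0,0]]' | g

```

```text
time_s: 29.35 tcp_pos: [0.6418, 0.0075, 0.1083] contact_force: [-0.2, 0.0, -3.0] 
time_s: 29.6 tcp_pos: [0.6418, 0.0075, 0.1068] contact_force: [0.6, 0.3, -3.0] 
time_s: 29.85 tcp_pos: [0.6418, 0.0075, 0.1059] contact_force: [0.8, -0.5, -3.1]
```

```bash

g(){ grep -E "time|tcp_pos|contact" | tr '\n' ' '; echo; }
python3 -m creep '[[20,0,0,-0.04,0,0,0],[20,0,0,0,0,0,0],[20,0,0,0,0,0,0]]' | g
python3 -m creep '[[20,0,0,-0.04,0,0,0],[20,0,0,0,0,0,0],[20,0,0,0,0,0,0]]' | g

```

```text
time_s: 30.1 tcp_pos: [0.6418, 0.0075, 0.1049] contact_force: [-0.2, 0.5, -4.1] 
time_s: 30.35 tcp_pos: [0.6418, 0.0075, 0.1039] contact_force: [0.1, -0.3, -3.6]
```

```bash

g(){ grep -E "time|tcp_pos|contact" | tr '\n' ' '; echo; }
python3 -m creep '[[20,0,0,-0.03,0,0,0],[20,0,0,0,0,0,0],[20,0,0,0,0,0,0]]' | g
python3 -m creep '[[20,0,0,-0.03,0,0,0],[20,0,0,0,0,0,0],[20,0,0,0,0,0,0]]' | g

```

```text
time_s: 30.6 tcp_pos: [0.642, 0.0075, 0.1033] contact_force: [0.5, -0.1, -2.8] 
time_s: 30.85 tcp_pos: [0.6421, 0.0074, 0.103] contact_force: [-0.8, 0.3, 3.1]
```

```bash

python3 -m creep '[[20,0,0,0.03,0,0,0],[20,0,0,0,0,0,0],[45,0,0,0,0,0,0],[60,0,0,0,0,0,0],[60,0,0,0,0,0,0],[60,0,0,0,0,0,0],[60,0,0,0,0,0,0],[60,0,0,0,0,0,0]]'
python3 -m creep '[[60,0,0,0.4,0,0,0],[60,0,0,0.8,0,0,0],[60,0,0,0.8,0,0,0],[60,0,0,0.8,0,0,0],[60,0,0,0,0,0,0],[60,0,0,0,0,0,0]]'
python3 - <<'E'
from knob import *
s=r.get_state()
for n in("side","wrist","scene"):
    c=capture(n);print(n,knob(c,[.6405,.007],.1535)); cv2.imwrite(f"pics/on_{n}.png",c["frame"][...,::-1])
E
```

```text
time_s: 31.52
tcp_pos: [0.6419, 0.0075, 0.1032]
eef_rot: [179.8, 0.5, 44.8]
contact_force: [-0.6, 0.1, 0.2]
gripper_width: 0.0585
gripper_force: 0.0
time_s: 32.02
tcp_pos: [0.6428, 0.0077, 0.1754]
eef_rot: [179.7, 0.3, 44.8]
contact_force: [-0.7, -0.8, -1.2]
gripper_width: 0.0602
gripper_force: 0.0
side (array([0.64  , 0.0094]), array([-1. ,  0.5,  1. , -0.5]), [249, 186, 261, 202])
wrist (array([0.6405, 0.0078]), array([-1.7, -1.5,  1.7,  1.5]), [261, 197, 302, 242])
scene (array([0.6456, 0.0079]), array([-0.8, -0.5,  0.8,  0.4]), [278, 216, 287, 227])
```

```bash

g(){ grep -E "time|tcp_pos|contact|width" | tr '\n' ' '; echo; }
python3 -m creep '[[0,-0.07,0,0,0,0,0],[0,0,0,0,0,0,0],[0,0,0,0,0,0,0],[0,0,0,0,0,0,0],[0,0,0,0,0,0,0],[0,0,0,-0.4,0,0,0],[0,0,0,-0.6,0,0,0],[0,0,0,-0.4,0,0,0]]' 20 | g
python3 -m creep '[[0,0,0,-0.1,0,0,0],[0,0,0,0,0,0,0],[0,0,0,0,0,0,0]]' | g
python3 -m creep '[[0,0,0,-0.1,0,0,0],[0,0,0,0,0,0,0],[0,0,0,0,0,0,0]]' | g

```

```text
time_s: 32.83 tcp_pos: [0.6395, 0.0075, 0.1364] contact_force: [-0.2, 0.1, -0.5] gripper_width: 0.0123 
time_s: 33.08 tcp_pos: [0.6403, 0.0074, 0.1357] contact_force: [0.2, -0.1, -0.0] gripper_width: 0.0005 
time_s: 33.33 tcp_pos: [0.6403, 0.0075, 0.1335] contact_force: [-0.3, 0.6, 0.6] gripper_width: 0.0006
```

```bash

g(){ grep -E "tcp_pos|contact" | tr '\n' ' '; echo; }
python3 -m creep '[[0,0,0,-0.08,0,0,0],[0,0,0,0,0,0,0],[0,0,0,0,0,0,0]]' | g
python3 -m creep '[[0,0,0,-0.08,0,0,0],[0,0,0,0,0,0,0],[0,0,0,0,0,0,0]]' | g
python3 -m creep '[[0,0,0,-0.08,0,0,0],[0,0,0,0,0,0,0],[0,0,0,0,0,0,0]]' | g
python3 -m creep '[[0,0,0,-0.08,0,0,0],[0,0,0,0,0,0,0],[0,0,0,0,0,0,0]]' | g

```

```text
tcp_pos: [0.6401, 0.0075, 0.1312] contact_force: [1.0, -0.5, 0.6] 
tcp_pos: [0.64, 0.0075, 0.129] contact_force: [0.4, 0.4, 0.2] 
tcp_pos: [0.6404, 0.0075, 0.1275] contact_force: [0.3, 0.3, 2.0] 
tcp_pos: [0.6405, 0.0072, 0.1269] contact_force: [-3.2, -0.3, 10.7]
```

```bash

g(){ grep -E "tcp_pos|contact" | tr '\n' ' '; echo; }
python3 -m creep '[[0,0,0,-0.08,0,0,0],[0,0,0,0,0,0,0],[0,0,0,0,0,0,0]]' | g
python3 -m creep '[[0,0,0,-0.08,0,0,0],[0,0,0,0,0,0,0],[0,0,0,0,0,0,0]]' | g
python3 -m creep '[[0,0,0,-0.08,0,0,0],[0,0,0,0,0,0,0],[0,0,0,0,0,0,0]]' | g

```

```text
tcp_pos: [0.6407, 0.0073, 0.1262] contact_force: [-7.3, 1.7, 18.1] 
tcp_pos: [0.6408, 0.0073, 0.125] contact_force: [-8.5, 1.6, 22.4] 
tcp_pos: [0.6408, 0.0074, 0.1233] contact_force: [-9.5, 2.3, 23.9]
```

```bash

g(){ grep -E "tcp_pos|contact" | tr '\n' ' '; echo; }
python3 -m creep '[[0,0,0,-0.08,0,0,0],[0,0,0,0,0,0,0],[0,0,0,0,0,0,0]]' | g
python3 -m creep '[[0,0,0,-0.06,0,0,0],[0,0,0,0,0,0,0],[0,0,0,0,0,0,0]]' | g
python3 -m creep '[[0,0,0,-0.06,0,0,0],[0,0,0,0,0,0,0],[0,0,0,0,0,0,0]]' | g

```

```text
tcp_pos: [0.6408, 0.0073, 0.1214] contact_force: [-10.2, 1.7, 24.4] 
tcp_pos: [0.6407, 0.0074, 0.1208] contact_force: [-13.0, 2.5, 31.4] 
tcp_pos: [0.6408, 0.0075, 0.1207] contact_force: [-17.2, 4.1, 39.5]
```

```bash

g(){ grep -E "time|tcp_pos|contact|rot" | tr '\n' ' '; echo; }
python3 -m creep '[[0,0,0,0.4,0,0,0],[0,0,0,0.5,0,0,0],[0,0,0,0.4,0,0,0],[0,0.2,0,0,0,0,-7],[0,0.3,0,0,0,0,-7],[0,0.3,0,0,0,0,-7],[0,0.3,0,0,0,0,-7],[0,0.25,0,0,0,0,-7]]' | g
python3 - <<'E'
from knob import *
s=r.get_state()
for n in("side","scene","wrist"):
    c=capture(n);print(n,knob(c,[.6405,.007],.147))
E
python3 -m creep '[[0,0,0,-0.4,0,0,0],[0,0,0,-0.6,0,0,0],[0,0,0,-0.6,0,0,0],[0,0,0,0,0,0,0],[0,0,0,0,0,0,0]]' | g

```

```text
time_s: 36.5 tcp_pos: [0.6742, 0.0075, 0.1463] eef_rot: [179.8, 0.5, 9.4] contact_force: [-0.1, 1.1, 0.2] 
side (array([0.6403, 0.0095]), array([-0.9,  0.6,  0.9, -0.6]), [249, 188, 261, 204])
scene (array([0.6277, 0.0035]), array([ 12.7,   4.8, -12.8,  -4.5]), [264, 207, 300, 228])
wrist (array([0.6353, 0.0334]), array([ 10.7,  19.8, -11.5, -20.6]), [198, 231, 269, 324])
time_s: 37.07 tcp_pos: [0.6728, 0.0073, 0.1056] eef_rot: [179.8, 0.6, 9.9] contact_force: [0.6, 0.1, -0.1]
```

```bash

g(){ grep -E "tcp_pos|contact" | tr '\n' ' '; echo; }
python3 -m creep '[[0,0.02,0,-0.3,0,0,0],[0,0,0,-0.16,0,0,0],[0,0,0,0,0,0,0],[0,0,0,0,0,0,0]]' | g
python3 -m creep '[[0,0,0,-0.1,0,0,0],[0,0,0,0,0,0,0]]' | g
python3 -m creep '[[0,0,0,-0.1,0,0,0],[0,0,0,0,0,0,0]]' | g
python3 -m creep '[[0,0,0,-0.1,0,0,0],[0,0,0,0,0,0,0]]' | g

```

```text
tcp_pos: [0.6743, 0.0075, 0.0952] contact_force: [0.9, -0.7, 0.3] 
tcp_pos: [0.6744, 0.0075, 0.0926] contact_force: [-0.1, 0.3, -0.4] 
tcp_pos: [0.6742, 0.0075, 0.0898] contact_force: [0.4, -0.5, -0.3] 
tcp_pos: [0.6741, 0.0075, 0.0872] contact_force: [0.4, 0.4, 0.2]
```

```bash

g(){ grep -E "tcp_pos|contact" | tr '\n' ' '; echo; }
python3 -m creep '[[0,0,0,-0.08,0,0,0],[0,0,0,0,0,0,0]]' | g
python3 -m creep '[[0,0,0,-0.08,0,0,0],[0,0,0,0,0,0,0]]' | g
python3 -m creep '[[0,0,0,-0.08,0,0,0],[0,0,0,0,0,0,0]]' | g

```

```text
tcp_pos: [0.6742, 0.0075, 0.0853] contact_force: [-0.4, -0.4, -0.3] 
tcp_pos: [0.6744, 0.0075, 0.0834] contact_force: [0.4, -1.0, -0.8] 
tcp_pos: [0.6747, 0.0075, 0.0831] contact_force: [-2.4, 0.8, 7.3]
```

```bash

g(){ grep -E "time|tcp_pos|contact" | tr '\n' ' '; echo; }
python3 -m creep '[[0,0,0,-0.1,0,0,0],[0,0,0,0,0,0,0]]' | g
python3 -m creep '[[0,0,0,-0.08,0,0,0],[0,0,0,0,0,0,0],[0,0,0,0,0,0,0]]' | g

```

```text
time_s: 38.57 tcp_pos: [0.6748, 0.0075, 0.0829] contact_force: [-9.0, 2.4, 22.0] 
time_s: 38.82 tcp_pos: [0.6749, 0.0075, 0.0828] contact_force: [-13.4, 3.0, 32.2]
```

```bash

g(){ grep -E "time|tcp_pos|contact" | tr '\n' ' '; echo; }
python3 -m creep '[[0,0,0,0.6,0,0,0],[0,0,0,0.8,0,0,0],[0,0,0,0.9,0,0,0],[0,-0.7,0,0,0,0,0],[0,-0.9,0,0,0,0,0],[0,-0.8,0,0,0,0,0],[0,-0.33,0,0,0,0,0],[0,0,0,-0.4,0,0,0]]' | g
python3 -m creep '[[0,0,0,-0.6,0,0,0],[0,0,0,-0.6,0,0,0],[0,0,0,-0.12,0,0,0],[0,0,0,0,0,0,0]]' | g
python3 -m creep '[[0,0,0,-0.1,0,0,0],[0,0,0,0,0,0,0]]' | g

```

```text
time_s: 39.48 tcp_pos: [0.6062, 0.0077, 0.127] contact_force: [1.1, -0.8, 0.1] 
time_s: 39.82 tcp_pos: [0.6057, 0.0072, 0.09] contact_force: [0.1, -0.1, 0.4] 
time_s: 39.98 tcp_pos: [0.6067, 0.0075, 0.0893] contact_force: [0.0, -0.2, 0.9]
```

```bash

g(){ grep -E "time|tcp_pos|contact" | tr '\n' ' '; echo; }
python3 -m creep '[[0,0,0,-0.1,0,0,0],[0,0,0,0,0,0,0]]' | g
python3 -m creep '[[0,0,0,-0.1,0,0,0],[0,0,0,0,0,0,0]]' | g
python3 -m creep '[[0,0,0,-0.08,0,0,0],[0,0,0,0,0,0,0]]' | g
python3 -m creep '[[0,0,0,-0.08,0,0,0],[0,0,0,0,0,0,0]]' | g

```

```text
time_s: 40.15 tcp_pos: [0.6063, 0.0075, 0.0868] contact_force: [-0.3, -0.7, 0.2] 
time_s: 40.32 tcp_pos: [0.606, 0.0075, 0.084] contact_force: [-0.1, -0.1, -0.5] 
time_s: 40.48 tcp_pos: [0.6064, 0.0075, 0.0831] contact_force: [-1.6, 1.3, 4.6] 
time_s: 40.65 tcp_pos: [0.6064, 0.0075, 0.0829] contact_force: [-8.1, 1.4, 18.8]
```

```bash

g(){ grep -E "time|tcp_pos|contact|rot" | tr '\n' ' '; echo; }
python3 -m creep '[[0,0,0,-0.04,0,0,0],[0,0,0,0.6,0,0,0],[0,0,0,0.8,0,0,0],[0,0,0,0.9,0,0,0],[0,0.2,0.2,0,0,0,7],[0,0.2,0.2,0,0,0,7],[0,0.2,0.2,0,0,0,7],[0,0.2,0.2,0,0,0,7]]' | g
python3 -m creep '[[0,0.2,0.2,0,0,0,7],[0,0.2,0.2,0,0,0,7],[0,0.16,0.16,0,0,0,7],[0,0,0,0,0,0,7],[0,0,0,0,0,0,4],[0,0,0,0,0,0,0],[0,0,0,-0.5,0,0,0],[0,0,0,-0.7,0,0,0]]' | g
python3 -m creep '[[0,0,0,-0.5,0,0,0],[0,0,0,0,0,0,0],[0,0,0,0,0,0,0]]' | g

```

```text
time_s: 41.32 tcp_pos: [0.6264, 0.0277, 0.137] eef_rot: [179.8, 0.5, 38.1] contact_force: [-0.4, -0.0, 1.1] 
time_s: 41.98 tcp_pos: [0.6415, 0.0418, 0.1082] eef_rot: [179.6, 0.4, 69.6] contact_force: [0.0, -0.6, -0.5] 
time_s: 42.23 tcp_pos: [0.6398, 0.0412, 0.0939] eef_rot: [179.8, 0.6, 69.7] contact_force: [0.2, 0.3, 0.7]
```

```bash

g(){ grep -E "time|tcp_pos|contact" | tr '\n' ' '; echo; }
python3 -m creep '[[0,0,0,-0.12,0,0,0],[0,0,0,-0.12,0,0,0],[0,0,0,0,0,0,0]]' | g
python3 -m creep '[[0,0,0,-0.1,0,0,0],[0,0,0,0,0,0,0]]' | g
python3 -m creep '[[0,0,0,-0.08,0,0,0],[0,0,0,0,0,0,0]]' | g
python3 -m creep '[[0,0,0,-0.06,0,0,0],[0,0,0,0,0,0,0]]' | g

```

```text
time_s: 42.48 tcp_pos: [0.6402, 0.0416, 0.0883] contact_force: [-0.2, -0.0, -0.7] 
time_s: 42.65 tcp_pos: [0.6401, 0.0415, 0.0856] contact_force: [-0.9, -0.6, -0.8] 
time_s: 42.82 tcp_pos: [0.64, 0.0415, 0.0835] contact_force: [-0.0, 0.2, -0.9] 
time_s: 42.98 tcp_pos: [0.6402, 0.0415, 0.0832] contact_force: [-2.3, 0.6, 5.1]
```

```bash

g(){ grep -E "time|tcp_pos|contact" | tr '\n' ' '; echo; }
python3 -m creep '[[0,0,0,-0.12,0,0,0],[0,0,0,0,0,0,0]]' | g
python3 -m creep '[[0,0,0,0.6,0,0,0],[0,0,0,0.8,0,0,0],[0,0,0,0.8,0,0,0],[0,0,-0.7,0,0,0,0],[0,0,-0.9,0,0,0,0],[0,0,-0.8,0,0,0,0],[0,0,-0.33,0,0,0,0],[0,0,0,-0.4,0,0,0]]' | g
python3 -m creep '[[0,0,0,-0.6,0,0,0],[0,0,0,-0.5,0,0,0],[0,0,0,0,0,0,0]]' | g

```

```text
time_s: 43.15 tcp_pos: [0.6404, 0.0415, 0.0829] contact_force: [-11.0, 1.7, 24.3] 
time_s: 43.82 tcp_pos: [0.6413, -0.0283, 0.126] contact_force: [2.0, 0.3, 0.9] 
time_s: 44.07 tcp_pos: [0.6381, -0.0264, 0.0932] contact_force: [-1.2, 0.0, -1.5]
```

```bash

g(){ grep -E "time|tcp_pos|contact" | tr '\n' ' '; echo; }
python3 -m creep '[[0,0,0,-0.12,0,0,0],[0,0,0,-0.12,0,0,0],[0,0,0,0,0,0,0]]' | g
python3 -m creep '[[0,0,0,-0.1,0,0,0],[0,0,0,0,0,0,0]]' | g
python3 -m creep '[[0,0,0,-0.06,0,0,0],[0,0,0,0,0,0,0]]' | g
python3 -m creep '[[0,0,0,-0.06,0,0,0],[0,0,0,0,0,0,0]]' | g

```

```text
time_s: 44.32 tcp_pos: [0.6402, -0.0264, 0.0906] contact_force: [-0.1, -0.2, 0.3] 
time_s: 44.48 tcp_pos: [0.6402, -0.0266, 0.0882] contact_force: [0.5, 1.2, 0.7] 
time_s: 44.65 tcp_pos: [0.6401, -0.0267, 0.0867] contact_force: [-0.0, -0.7, -0.3] 
time_s: 44.82 tcp_pos: [0.64, -0.0268, 0.085] contact_force: [0.1, 0.4, 0.7]
```

```bash

g(){ grep -E "time|tcp_pos|contact" | tr '\n' ' '; echo; }
python3 -m creep '[[0,0,0,-0.06,0,0,0],[0,0,0,0,0,0,0]]' | g
python3 -m creep '[[0,0,0,-0.06,0,0,0],[0,0,0,0,0,0,0]]' | g
python3 -m creep '[[0,0,0,-0.12,0,0,0],[0,0,0,0,0,0,0]]' | g

```

```text
time_s: 44.98 tcp_pos: [0.64, -0.0268, 0.0834] contact_force: [0.7, -0.8, -0.4] 
time_s: 45.15 tcp_pos: [0.6402, -0.0268, 0.0831] contact_force: [-2.3, -0.2, 6.3] 
time_s: 45.32 tcp_pos: [0.6403, -0.0268, 0.0829] contact_force: [-11.1, 2.2, 25.5]
```

```bash

python3 -m creep '[[0,0,0,0.5,0,0,0],[0,0,0,0.8,0,0,0],[0,0,0,0.9,0,0,0],[0,0,0,0.9,0,0,0],[0,0,-0.5,0.9,0,0,0],[0,0,-0.8,0.6,0,0,0],[0,0,-0.5,0,0,0,0],[0,0,0,0,0,0,0]]'
python3 - <<'E'
from knob import *
for n in("side","scene","wrist"):
    c=capture(n);print(n,knob(c,[.6405,.007],.147),[(np.round(o["bbox"]),round(o["conf"],2)) for t in("full_a","bowl","lid") for o in search_frame(c,t)[:2]] if n!="wrist" else "")
cv2.imwrite("pics/end.png",capture("side")["frame"][...,::-1])
E
```

```text
time_s: 45.98
tcp_pos: [0.6405, -0.0736, 0.1953]
eef_rot: [179.7, 0.5, 69.7]
contact_force: [0.5, -0.1, 0.0]
gripper_width: 0.0004
gripper_force: 0.0
side (array([0.6392, 0.0092]), array([-1.4,  0.6,  1.4, -0.6]), [250, 188, 261, 204]) [(array([204., 131., 241., 194.]), 0.92), (array([160., 208., 215., 285.]), 0.76), (array([188., 198., 228., 230.]), 0.77), (array([231., 183., 281., 228.]), 0.72), (array([297., 113., 330., 140.]), 0.69)]
scene (array([0.6444, 0.0077]), array([-0.8, -0.4,  0.8,  0.4]), [278, 217, 287, 228]) [(array([304., 252., 339., 305.]), 0.94), (array([179., 223., 221., 259.]), 0.7), (array([258., 265., 293., 298.]), 0.77), (array([266., 211., 303., 244.]), 0.86), (array([138., 202., 172., 228.]), 0.7)]
wrist (array([0.6404, 0.0076]), array([-2.1, -2. ,  2.3,  2.2]), [225, 87, 265, 128])
```

```bash
python3 -m creep '[[0,0,0,0,0,0,0],[0,0,0,0,0,0,0],[0,0,0,0,0,0,0]]'; python3 -c "from plant import close_job;print(close_job())"
```

```text
time_s: 46.73
tcp_pos: [0.6402, -0.0717, 0.1942]
eef_rot: [179.8, 0.5, 69.8]
contact_force: [-0.3, 0.3, 0.1]
gripper_width: 0.0008
gripper_force: 0.0
the job is handed in; nothing more can be done
None
```

The larger lid is pressed home on the canister: touch checks on four sides agreed within 0.2 mm, and the cameras put it about 1 mm off centre. I handed the job in at about 47 s; no verdict was returned.

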